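# Sort stockroom carriers by weight, rail up the full ones

### The job

These look-alike blue carriers have come back to the stockroom, some full, some empty: feel which is which by lifting them; hook every full one onto the steel rail and slide it gently along until they hang closed up in one row, without gaps, against the green stop, and stand every empty one upright in the red bin. Only when all are sorted, throw the ready lever fully over, away from the robot. Do not disturb the other things on the bench, and should a carrier get knocked out of place, put it right.

Things in the scene. Friction and masses are not known exactly. Their poses are not given: they have to be found in the camera images.
- carrier_a: one of 4 or 5 look-alike carriers (None if absent), standing upright on the bench at the start, x roughly away from the robot: closed blue case 60 (x) x 50 (y) x 55 mm high with a weighted black foot, above it a rigid hook of aluminium strip, also 50 mm wide, then an orange grip tab. Origin: centre of the case's underside, z up. More at carrier_b to carrier_e
- carrier_b: a carrier like carrier_a, or None if absent. Hook, open to the carrier's +x: a stem on the -x side (x -15 to -11 mm, z 55 to 112), a bridge on top (z 106 to 112) and a lip hanging on the +x side (x 11 to 15, z 92 to 112): a throat 37 mm high between case top and lip
- carrier_c: a carrier like carrier_a, or None if absent. Orange tab on every carrier, above the bridge: 10 mm thick in x, 30 mm wide in y, from z = 112 to 152 mm (the very top); pinch it across its thickness, from above
- carrier_d: a carrier like carrier_a, or None if absent. A full carrier weighs 420 to 580 g, an empty one 110 to 170 g, told only by lifting. At least one of each kind is there and at most three
- carrier_e: a carrier like carrier_a, or None if absent. Full or empty, to be felt. Once hung, the underside of a carrier's bridge rests on the rail with 5 mm of play either way across it, its origin 106 mm below the rail's top
- carrier_f: a carrier like carrier_a, or None if absent. Full or empty, to be felt
- rail: the fixed rail on its two posts; origin on the bench under its middle, axes as rail_top
- rail_top (a point): middle of the rail, on top of the bar, 270 mm above the bench. Fixed square steel bar 12 x 12 mm, along this frame's y (+-180 mm), a post at each end; x points away from the robot, so a carrier with its x along this x hooks on by moving away from the robot, lip over the bar, then down. A hung carrier clears the bench by 164 mm
- stop: green stop plate clamped on the rail near its +y (left) end, 70 (x) x 6 (y) mm, from 18 mm above to 87 mm below the rail's axis. Origin: on its face towards -y, on the rail's axis; axes as the rail's. A carrier touching it has its origin at y = -25 mm in this frame, each next one 50 mm further. The row hangs on its -y side
- bin: red open bin for empties, outside 210 (x) x 230 (y) x 60 mm high, walls and floor 5 mm, fixed to the bench. Origin: centre of its underside; three carriers fit side by side along its y, each with its x along the bin's x (either way)
- lever (a joint): ready lever, angle in rad: 0 leaning to the robot (the -x of its base), 1.0 thrown fully over away from the robot; stays where it is left, turns with under 2 N at its ball; starts at 0 to 0.15
- lever_tip (a point): centre of the lever's red ball, 26 mm across, 80 mm from the pivot, which is 22 mm above the bench; upright at 0.5 rad. The rod is 10 mm thick
- lever_base: grey base block of the lever, 70 x 50 x 25 mm, fixed; origin under its centre; the lever swings in its x-z plane, from -x to +x
- padbox_1: yellow brake-pad box 70 x 120 x 45 mm, a bystander; origin: centre of its underside
- tape: grey roll of tape lying flat, 90 mm across, 30 mm high, a bystander; origin: centre of its underside
- padbox_2: yellow brake-pad box 70 x 120 x 45 mm, a bystander; origin: centre of its underside
- driver: red screwdriver lying on the bench, a bystander; origin: middle of its 200 mm length, on the bench
Things that resemble listed ones, but are neither listed nor needed, are in the scene too. Leave any pink or turquoise look-alike of the carrier_a alone. What is shaped like the carrier_b but purple or turquoise is not meant.

How it is judged:
By the outcome, as a careful person would: the job done as asked, in the order asked, and still so for the second after the job is handed in, with the robot touching nothing.
Of carrier_a, carrier_b, carrier_c, carrier_d, carrier_e, carrier_f only 4 to 5 are there at a start; the rules pass over those that are not, and their reading is None.
At some moment in a run one of carrier_a, carrier_b, carrier_c, carrier_d, carrier_e, carrier_f may be knocked a few centimetres aside while the robot is not near it.
It also fails if it takes over 210 s, if anything falls off the work surface, if the arm or the gripper's body presses on something with over 40 N, if the wrist force passes 120 N, or if a joint passes its speed limit or range.

### The arm

A 6-joint arm with a two-finger parallel gripper is mounted at the origin on the work surface. World frame = base frame: x ahead of the robot, y to its left, z up, the work surface at z = 0. Lengths are in mm, angles in rad, forces in N, time in s.
With the tool pointing down it reaches from about 275 to 725 mm from the base axis. Payload 15.9 kg.
Tool frame: the origin (TCP) lies where the fingers leave the gripper's body, on its centre line; the fingertips stand 73 mm ahead of it and the grasp point (between the pads) lies 54 mm ahead of it; z points along the fingers, y is the line along which they close (so a half turn about z gives the same grasp; the last joint's range is limited). The gripper opens to 85 mm and grips with 20 to 120 N. Pads are 22 mm wide; open, the fingers measure 114 mm over their backs; the gripper's body (76 mm by 85 mm) begins 54 mm behind the grasp point. The pads swing forward as they close: fully open they stand 13 mm farther back than shut.
Start: joints at [1.149, 0.213, -0.034, 1.323, 0, 1.571], TCP at [204.694, 456.164, 303.906] pointing down, gripper open.
Joint ranges: [-2.98, 2.98], [-0.74, 1.72], [-1.14, 1.35], [-2.1, 2.04], [-1.57, 1.44], [-3.14, 3.14]. Speed limits (rad/s): [1.89, 1.89, 2.39, 2.57, 3.14, 3.14].

### API

Orientations are given as a unit quaternion [x, y, z, w].
In Python, from workcell import state, viewer, robot, models gives the robot as it stands.
- The arm moves only by the tool apply_moves, never from a script. Its argument "series" is a list that holds one entry, the list of rows, each a list of 5 numbers: the opening, from 0 (shut) to 1 (fully open), then the shift along the tool's x, y, z as a fraction of full scale, then the turn about the tool's z as a fraction of full scale. A call has 1 to 5 rows; each row shifts and turns the commanded pose from where the row before left it, along the tool's axes as they then stand; what a row does not reach is not made up. Full scale, the value 1, is 0.03 m for a shift and 5 degrees for a turn. A row lasts 1/10 s, in which the tool goes at most 50 mm and 8.59 degrees, less where a joint would pass 70% of its speed; a pose out of reach is approached as far as the arm can. A call with a number of a shift or a turn outside -1 to 1 is refused whole. A call with a gripper value outside its range is refused whole. The fingers move at their own pace and stop on an object; "force" is the grip in N (left out, the last holds). Time passes only in rows, so rows that do not move let the fingers close. It gives the time, the measured TCP pose, the force, the opening and the grip force at its end, in the units of the state.
- state(): the state, without advancing time (a new reading comes with each control period).
- viewer.grab_frame(name): name is "scene" or "top" or "wrist"; returns the picture (400x640x3 uint8, red, green, blue); there is no depth.
- viewer.camera_info(name): a dict with "K" (3x3 intrinsics, pixels), "world_from_camera" (4x4, takes a point from camera to world coordinates); the wrist camera has in their place "tool_from_camera" (4x4, takes a point from camera to tool coordinates, whose origin is the TCP and whose axes are the flange's). Camera axes: x right, y down, z forward; pixel columns grow to the right and rows downward; lengths in mm; the calibration is good to about 2 mm. The wrist camera is an equidistant fisheye: a pixel r from the principal point sees the ray r / f radians off the axis. A picture is of the moment at which its call begins: read the wrist's pose just before it. camera_info takes no time and is no camera call.
- robot.sign_off(): hands the job in; it is judged then, once.
Trained networks look in the newest picture that a camera, given by its name, has taken for a name from the list of things; names that differ only in an ending like _2 or _b are one class to them, and where a whole thing is asked for, a point or a joint stands for the part that bears it (a point fixed in the world has none). Each returns a list of dicts, best first, with "confidence" (0 to 1); they miss things now and then, are a little off and sometimes report something else, mostly with a low value. They report only what shows in the picture. A call takes as long as a camera call. They do not tell look-alikes from the thing itself.
- models.outline_of(camera, label): "mask" (400x640 bool, what is visible of it) and "xy" ([column, row] in pixels, amid what is visible of it).
- models.place_of(camera, label): "xy" ([column, row] in pixels: a listed point, or the origin of a listed thing).
The state is a dict: "t": time; "q": joint angles; "qd": joint speeds; "joint_efforts": joint torques, N m; "tool_pos": TCP position; "tool_rot": TCP orientation; "ft_force": force on the tool from outside, world axes, zero at the start; "wrist_torque": the same for the moment, N m; "gripper_width": opening from 0.0 (shut) to 1.0 (fully open); "finger_force": force on a finger pad.
Only numpy, scipy, OpenCV 4.12 (cv2) and the standard library are available. Lean on these libraries where they do the work, as an engineer would, in place of code of your own. Each camera call takes 0.05 s, during which the arm holds its last target. There are 200 camera calls.

## Working session

There is one attempt and no reset: what is moved stays moved. The work goes in short steps, Python scripts to look and compute and a tool call to move; the robot and the scene stay as the last step left them, time stands still between calls to the robot, and variables do not carry over. Pictures are saved under pics/ and viewed, at most 14 in all, crops included, and the job is handed in when it is done.

Besides the shell and the picture viewer there is one more tool, called as a command line: name --argument value ..., lists and objects as JSON in quotes. apply_moves: Moves the arm, as the interface text tells. Shift numbers are shares of 0.03 m and turn numbers shares of 5 degrees, none past 1 either way. Its arguments: {"type":"object","properties":{"series":{"type":"array","items":{"type":"array","items":{"type":"array","items":{"type":"number","minimum":-1,"maximum":1}}}},"force":{"type":"number"}},"required":["series"]}

```bash
mkdir -p pics; ls; cat > h.py <<'E'
import numpy as np, cv2
from workcell import state, viewer, robot, models
from scipy.spatial.transform import Rotation as R
def grab(n,f=None):
    im=viewer.grab_frame(n)
    if f: cv2.imwrite('pics/'+f,im[:,:,::-1])
    return im
def ray(cam,xy,st=None):
    c=viewer.camera_info(cam);K=np.array(c['K'])
    if cam=='wrist':
        T=np.array(c['tool_from_camera']);d=(np.array(xy,float)-K[:2,2])/[K[0,0],K[1,1]]
        r=np.hypot(*d)+1e-9;v=np.r_[d/r*np.sin(r),np.cos(r)]
        M=np.eye(4);M[:3,:3]=R.from_quat(st['tool_rot']).as_matrix();M[:3,3]=st['tool_pos'];T=M@T
    else:
        T=np.array(c['world_from_camera']);v=np.linalg.inv(K)@np.r_[xy,1.]
    v=T[:3,:3]@v
    return T[:3,3],v/np.linalg.norm(v)
def atz(cam,xy,z,st=None):
    o,v=ray(cam,xy,st);return o+v*(z-o[2])/v[2]
def tri(r1,r2):
    (a,u),(b,v)=r1,r2
    s=np.linalg.lstsq(np.c_[u,-v],b-a,rcond=None)[0]
    p,q=a+s[0]*u,b+s[1]*v
    return (p+q)/2,np.linalg.norm(p-q)
def proj(cam,p):
    c=viewer.camera_info(cam);K=np.array(c['K']);T=np.linalg.inv(np.array(c['world_from_camera']))
    q=K@(T[:3,:3]@np.array(p,float)+T[:3,3]);return q[:2]/q[2]
E
python3 - <<'E'
from h import *
np.set_printoptions(precision=1,suppress=True)
a=grab('scene','s0.png');b=grab('top','t0.png');
cv2.imwrite('pics/st0.png',cv2.resize(np.vstack([a,b])[:,:,::-1],None,fx=.74,fy=.74))
s=state();print(s)
for n in ['carrier_a','rail_top','stop','bin','lever_tip','lever_base','padbox_1','tape','driver']:
  for c in ['top','scene']:
    for d in models.place_of(c,n):
      print(n,c,np.round(d['xy'],1),round(d['confidence'],2),atz(c,d['xy'],270 if n=='rail_top' else 264 if n=='stop' else 100 if n=='lever_tip' else 0))
for c in ['top','scene']:
    i=viewer.camera_info(c);print(c,np.array(i['K']),np.array(i['world_from_camera']))
E
```

```text
pics
{'t': 0.1, 'q': array([ 1.1,  0.2, -0. ,  1.3,  0. ,  1.6]), 'qd': array([-0.,  0.,  0., -0.,  0., -0.]), 'joint_efforts': array([  0. , -68.7,  48.8,   0. ,   0. ,   0. ]), 'tool_pos': array([204.6, 456. , 303.5]), 'tool_rot': array([ 0.2,  1. , -0. , -0. ]), 'ft_force': array([-0.4, -0.4, -0.1]), 'wrist_torque': array([ 0.1, -0. , -0. ]), 'finger_force': 0.0, 'gripper_width': 0.998797806642832}
carrier_a top [316.4 218.9] 0.88 [465.4  10.8   0. ]
carrier_a top [333.7 259.8] 0.8 [351.2 -38.    0. ]
carrier_a top [245.4 227.4] 0.79 [440.1 210.4   0. ]
carrier_a top [384.6 193.2] 0.76 [ 540.7 -184.5    0. ]
carrier_a top [261.4 268.2] 0.73 [327.3 162.3   0. ]
carrier_a top [376.1 231.1] 0.65 [ 431.9 -158.     0. ]
carrier_a top [427.5 276.1] 0.59 [ 307.7 -298.9    0. ]
carrier_a top [210.9 229.2] 0.58 [434.5 306.7   0. ]
carrier_a top [277.3 227.8] 0.57 [439.5 120.8   0. ]
carrier_a scene [214.7 189.5] 0.97 [ 308.2 -298.     0. ]
carrier_a scene [373.4 204.8] 0.96 [425.1 191.1   0. ]
carrier_a scene [296.4 189.8] 0.96 [339.7 -40.5   0. ]
carrier_a scene [317.2 222. ] 0.9 [467.4  
[... 1320 characters left out ...]
    0. ]
padbox_1 scene [323.3 284.7] 0.74 [670.4   6.7   0. ]
tape top [270.9 141.9] 0.73 [690.1 144.8   0. ]
tape top [375.5 227.5] 0.72 [ 442.  -156.5    0. ]
driver top [293.4 186.5] 0.62 [558.2  77.2   0. ]
driver top [163.  197.6] 0.23 [523.3 446.3   0. ]
driver scene [344.5 243.5] 0.6 [550.   82.7   0. ]
top [[418.7   0.  319.2]
 [  0.  418.7 193.5]
 [  0.    0.    1. ]] [[   0.    -1.     0.2  334.3]
 [  -1.    -0.    -0.    24.2]
 [   0.    -0.2   -1.  1180.2]
 [   0.     0.     0.     1. ]]
scene [[428.2   0.  322.1]
 [  0.  428.2 197.8]
 [  0.    0.    1. ]] [[   0.1    0.8   -0.6 1155.6]
 [   1.    -0.1    0.1  -48.4]
 [  -0.    -0.6   -0.8 1087.4]
 [   0.     0.     0.     1. ]]
```

View pics/s0.png

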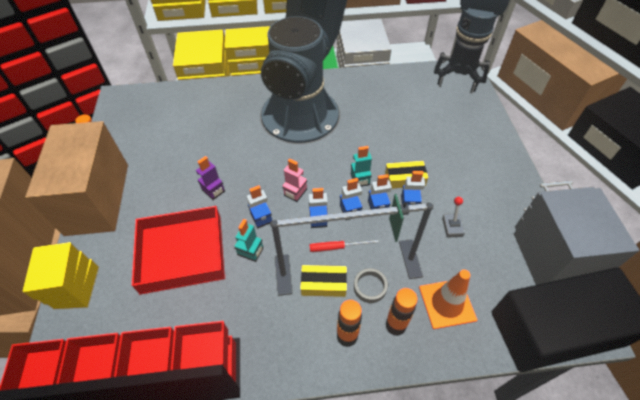

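View pics/t0.png

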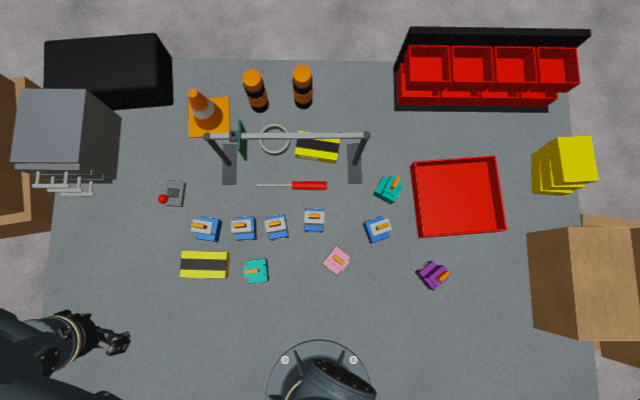

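Five blue carriers stand on the bench in the top view, at pixels (205,229), (243,228), (277,227), (314,219) and (377,230). The pink, turquoise and purple look-alikes are at (337,261), (256,270), (388,187) and (433,275). The bin is at (458,197), the rail runs from (208,135) to (367,134) with the green stop at (241,140), and the lever ball is at (163,199). Next I'll align the tool with the world axes and look with the wrist camera.

apply_moves --series '[[[0.6,0,0,-0.8,1],[0.6,0,0,-0.8,1],[0.6,0,0,-0.8,1],[0.6,0,0,-0.8,1],[0.6,0,0,0,1]]]'

```text
t: 1.5
tool_pos: [205.0, 456.7, 402.8]
tool_rot: [0.418, 0.909, 0.002, -0.0]
ft_force: [-0.4, 0.8, -0.6]
gripper_width: 0.595
finger_force: 0.0
```

apply_moves --series '[[[0.6,0,0,0,1],[0.6,0,0,0,1],[0.6,0,0,0,1],[0.6,0,0,0,1],[0.6,0,0,0,1]]]'

```text
t: 2.0
tool_pos: [204.7, 456.2, 399.9]
tool_rot: [0.604, 0.797, -0.0, 0.0]
ft_force: [0.1, 0.4, 0.1]
gripper_width: 0.601
finger_force: 0.0
```

apply_moves --series '[[[0.6,0,0,0,1],[0.6,0,0,0,1],[0.6,0,0,0,1],[0.6,-0.5,0.5,0,0.17],[0.6,-1,0.5,0,0]]]'

```text
t: 2.5
tool_pos: [235.1, 411.9, 399.3]
tool_rot: [0.707, 0.707, -0.0, 0.0]
ft_force: [0.3, 0.6, -0.3]
gripper_width: 0.601
finger_force: 0.0
```

apply_moves --series '[[[0.6,-1,0.5,0,0],[0.6,-1,0.5,0,0],[0.6,-1,0.5,0,0],[0.6,-1,0.5,0,0],[0.6,-1,0.5,0,0]]]'

```text
t: 3.0
tool_pos: [310.2, 260.1, 400.0]
tool_rot: [0.707, 0.707, 0.0, 0.0]
ft_force: [0.8, 0.9, 0.5]
gripper_width: 0.6
finger_force: 0.0
```

```bash
cat >> h.py <<'E'
def wlook(f=None,label='carrier_a',outl=False):
    st=state();im=grab('wrist',f)
    L=(models.outline_of if outl else models.place_of)('wrist',label)
    return st,im,L
E
python3 - <<'E'
from h import *
np.set_printoptions(precision=1,suppress=True)
st,im,L=wlook('w1.png');print(st['tool_pos'])
for d in L: print(np.round(d['xy']),round(d['confidence'],2),atz('wrist',d['xy'],0,st))
i=viewer.camera_info('wrist');print(np.array(i['K']),np.array(i['tool_from_camera']))
# rail ends & posts from static pictures
for n in ['rail_top','stop']:
  for c in ['top','scene']: pass
tp={'rail_top':[(286.7,133.9),(353.3,209.2)],'lever_tip':[(159.7,199.8),(455.1,199.5)],'stop':[(237.8,133.1),(394,210.8)],'bin':[(453.4,197.4),(178.7,252.3)]}
for n,(a,b) in tp.items(): print(n,tri(ray('top',a),ray('scene',b)))
E
```

```text
[310.2 260.1 400. ]
[400. 127.] 0.95 [429.1 302.6   0. ]
[402. 191.] 0.85 [437.6 200.6   0. ]
[403. 237.] 0.81 [447.6 117.8   0. ]
[347. 316.] 0.8 [355.9 -52.2   0. ]
[422. 355.] 0.79 [ 533.3 -183.    -0. ]
[332. 213.] 0.62 [323.8 163.1   0. ]
[382. 348.] 0.46 [ 436.6 -148.4    0. ]
[[309.7   0.  323.1]
 [  0.  309.7 200.9]
 [  0.    0.    1. ]] [[ -0.   -0.9  -0.3  83.8]
 [  1.   -0.   -0.    0.3]
 [  0.   -0.3   0.9 -69.5]
 [  0.    0.    0.    1. ]]
rail_top (array([623. ,  81. , 284.8]), np.float64(0.09346851556700367))
lever_tip (array([500.2, 410.3, 100. ]), np.float64(15.832084811371754))
stop (array([627.6, 184.1, 269.1]), np.float64(16.198700567490274))
bin (array([ 528.8, -385.6,    7.5]), np.float64(10.67535666423444))
```

View pics/w1.png

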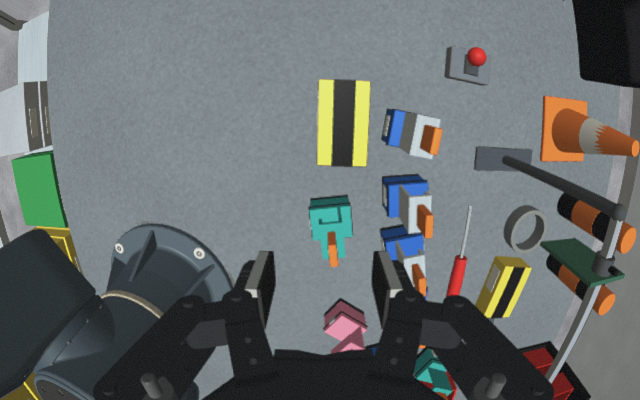

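The wrist view shows three of the blue carriers, with tabs at (431,137), (426,222) and (420,281). The lever ball is at (477,57), the green stop at (590,262), and the rail runs from (620,210) down to (550,380). I'll take two more views from along the row.

apply_moves --series '[[[0.6,-1,0,0,0],[0.6,-1,0,0,0],[0.6,-1,0,0,0],[0.6,-1,0,0,0],[0.6,-1,0,0,0]]]'

```text
t: 3.6
tool_pos: [309.5, 110.7, 400.0]
tool_rot: [0.707, 0.707, 0.0, 0.0]
ft_force: [0.9, 0.9, -0.1]
gripper_width: 0.601
finger_force: 0.0
```

apply_moves --series '[[[0.6,-0.5,0,0,0],[0.6,0,0,0,0]]]'

```text
t: 3.8
tool_pos: [309.7, 95.4, 400.2]
tool_rot: [0.708, 0.706, 0.0, 0.0]
ft_force: [-0.2, -0.7, 0.1]
gripper_width: 0.599
finger_force: 0.0
```

```bash
cat >> h.py <<'E'
import pickle
def save(n):
    st=state();im=grab('wrist',n+'.png');pickle.dump((st,im),open(n+'.pkl','wb'));return st,im
E
python3 - <<'E'
from h import *
st,im=save('w2');print(st['tool_pos'])
E
```

```text
[309.74607918  95.41392144 400.15262152]
```

apply_moves --series '[[[0.6,-1,0.6,0,0],[0.6,-1,0.6,0,0],[0.6,-1,0.6,0,0],[0.6,-1,0.6,0,0],[0.6,-1,0.6,0,0]]]'

```text
t: 4.35
tool_pos: [400.8, -54.0, 399.8]
tool_rot: [0.707, 0.707, 0.0, -0.0]
ft_force: [1.0, 1.5, 0.7]
gripper_width: 0.599
finger_force: 0.0
```

apply_moves --series '[[[0.6,-1,0,0,0],[0.6,-1,0,0,0],[0.6,-1,0,0,0],[0.6,0,0,0,0],[0.6,0,0,0,0]]]'

```text
t: 4.85
tool_pos: [400.3, -143.2, 399.6]
tool_rot: [0.707, 0.707, 0.0, -0.0]
ft_force: [-0.0, -0.8, 0.2]
gripper_width: 0.597
finger_force: 0.0
```

```bash
python3 - <<'E'
from h import *
st,im=save('w3');print(st['tool_pos'])
E
```

```text
[ 400.25928131 -143.19553161  399.62157735]
```

apply_moves --series '[[[0.6,-1,0,0,0],[0.6,-1,0,0,0],[0.6,-1,0,0,0],[0.6,-1,0,0,0],[0.6,0,0,0,0]]]'

```text
t: 5.4
tool_pos: [400.2, -264.9, 399.4]
tool_rot: [0.707, 0.707, -0.0, -0.0]
ft_force: [-0.1, 0.1, -0.7]
gripper_width: 0.598
finger_force: 0.0
```

```bash
python3 - <<'E'
from h import *
st,im=save('w4');print(st['tool_pos'])
a,b,c=[cv2.imread(f'pics/w{i}.png') for i in (2,3,4)]
cv2.imwrite('pics/w34.png',cv2.resize(np.vstack([np.hstack([a,b]),np.hstack([c,c*0])]),None,fx=.62,fy=.62))
E
```

```text
[ 400.24662764 -264.89169924  399.35554678]
```

View pics/w34.png

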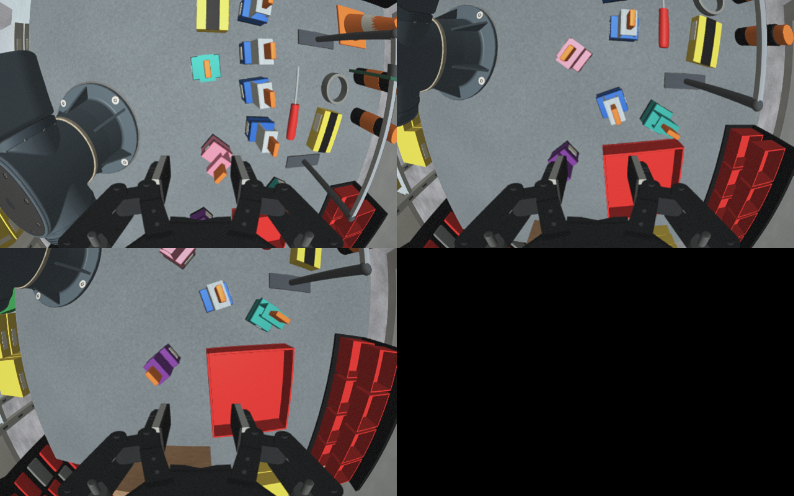

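The views show all five blue carriers clearly. The one nearest the bin is turned about 15°, and the bin is unobstructed. Next I'll fit silhouettes across the views to get poses.

```bash
cat >> h.py <<'E'
from scipy.optimize import minimize
def P(cam,pts,st=None):
    c=viewer.camera_info(cam);K=np.array(c['K'])
    if cam!='wrist': T=np.array(c['world_from_camera'])
    else:
        M=np.eye(4);M[:3,:3]=R.from_quat(st['tool_rot']).as_matrix();M[:3,3]=st['tool_pos'];T=M@np.array(c['tool_from_camera'])
    q=(np.asarray(pts,float)-T[:3,3])@T[:3,:3]
    if cam!='wrist': q=q@K.T; return q[:,:2]/q[:,2:]
    r=np.hypot(q[:,0],q[:,1]);th=np.arctan2(r,q[:,2])
    return q[:,:2]*(th/r)[:,None]*[K[0,0],K[1,1]]+K[:2,2]
def box(lo,hi,p,yaw):
    c=np.array([[x,y,z] for x in(lo[0],hi[0]) for y in(lo[1],hi[1]) for z in(lo[2],hi[2])],float)
    return R.from_euler('z',yaw).apply(c)+p
def mask(im,col):
    h=cv2.cvtColor(im,cv2.COLOR_RGB2HSV);H,S,V=h[...,0],h[...,1],h[...,2]
    lo={'orange':(6,18,120,80),'red':(0,5,120,60),'green':(60,85,60,20)}[col]
    m=(S>lo[2])&(V>lo[3])&(((H>=lo[0])&(H<=lo[1]))|((col=='red')&(H>172)))
    return m.astype(np.uint8)
def blob(m,xy,rad):
    n,l,s,c=cv2.connectedComponentsWithStats(m)
    ok=[i for i in range(1,n) if s[i,4]>25 and np.hypot(*(c[i]-xy))<rad]
    return (l==max(ok,key=lambda i:s[i,4])) if ok else None
F=4
def sil(cam,st,lo,hi,x):
    pts=P(cam,box(lo,hi,x[:3],x[3]/100),st)
    m=np.zeros((400*1,640),np.uint8)
    h=cv2.convexHull((pts).astype(np.float32))
    big=np.zeros((400*F,640*F),np.uint8);cv2.fillPoly(big,[np.round((h+.5)*F-.5).astype(np.int32)],1)
    return big
def fit(views,lo,hi,x0):
    # views: (cam,st,mask); x: x,y,z,100*yaw
    B=[cv2.resize(v[2].astype(np.uint8),None,fx=F,fy=F,interpolation=cv2.INTER_LINEAR) if 0 else cv2.resize(v[2].astype(np.float32),None,fx=F,fy=F)>.5 for v in views]
    bb=[]
    for b in B:
        y,x=np.where(b);bb.append((max(0,y.min()-60),y.max()+60,max(0,x.min()-60),x.max()+60))
    def f(x):
        e=0
        for v,b,(t,u,l,r) in zip(views,B,bb):
            s=sil(v[0],v[1],lo,hi,x)[t:u,l:r]>0;c=b[t:u,l:r];e+=1-(s&c).sum()/(s|c).sum()
        return e/len(views)
    best=None
    for dy in (-15,0,15):
        s0=np.array(x0,float)+[0,0,0,dy]
        r=minimize(f,s0,method='Nelder-Mead',options=dict(initial_simplex=np.vstack([s0]+[s0+np.eye(4)[i]*[12,12,8,20][i] for i in range(4)]),xatol=.1,fatol=1e-4,maxiter=160))
        if best is None or r.fun<best.fun: best=r
    return best
TAB=((-5,-15,112),(5,15,152))
E
cat > fit1.py <<'E'
from h import *
np.set_printoptions(precision=1,suppress=True)
w1=cv2.imread('pics/w1.png')[:,:,::-1].copy()
V=[({'tool_pos':np.array([310.2,260.1,400.]),'tool_rot':np.array([.70711,.70711,0,0])},w1)]+[pickle.load(open(f'w{i}.pkl','rb')) for i in(2,3,4)]
stat=[('top',None,cv2.imread('pics/t0.png')[:,:,::-1].copy()),('scene',None,cv2.imread('pics/s0.png')[:,:,::-1].copy())]
allv=[('wrist',s,i) for s,i in V]+stat
def run(name,lo,hi,col,x0,c0,rad,vs):
    use=[];ids=[]
    for k in vs:
        c,s,i=allv[k];xy=P(c,[c0],s)[0]
        if not(8<xy[0]<632 and 8<xy[1]<300): continue
        b=blob(mask(i,col),xy,rad)
        if b is not None:
            b=b.astype(np.uint8)
            if col=='red':
                pts=np.argwhere(b)[:,::-1].astype(np.int32);cv2.fillPoly(b,[cv2.convexHull(pts)],1)
            use.append((c,s,b));ids.append(k)
    r=fit(use,lo,hi,x0);print(name,ids,r.x,'err %.2f'%r.fun)
for n,x,y in [('A',429,302),('B',438,203),('C',445,118),('D',466,11),('E',432,-159)]:
    run(n,*TAB,'orange',(x,y,0,0),(x,y,132),14,(0,1,2,3,4,5))
run('stop',(-35,0,-87),(35,6,18),'green',(625,185,264,0),(625,187,230),25,(0,1))
run('bin',(-105,-115,0),(105,115,60),'red',(529,-385,0,0),(529,-385,30),40,(3,))
run('bin',(-105,-115,0),(105,115,60),'red',(529,-385,0,0),(529,-385,30),40,(4,5))
E
python3 fit1.py
```

```text
A [0, 5] [430.  302.7   3.4 -15.9] err 0.21
B [0, 1, 5] [433.5 203.5   1.8  24.1] err 0.22
C [0, 1, 5] [437.7 116.9   1.2  34.2] err 0.24Traceback (most recent call last):
  File "fit1.py", line 20, in <module>
    run(n,*TAB,'orange',(x,y,0,0),(x,y,132),14,(0,1,2,3,4,5))
    ~~~^^^^^^^^^^^^^^^^^^^^^^^^^^^^^^^^^^^^^^^^^^^^^^^^^^^^^^
  File "fit1.py", line 18, in run
    r=fit(use,lo,hi,x0);print(name,ids,r.x,'err %.2f'%r.fun)
  File "h.py", line 78, in fit
    r=minimize(f,s0,method='Nelder-Mead',options=dict(initial_simplex=np.vstack([s0]+[s0+np.eye(4)[i]*[12,12,8,20][i] for i in range(4)]),xatol=.1,fatol=1e-4,maxiter=160))
    res = _minimize_neldermead(fun, x0, args, callback, bounds=bounds,
                               **options)
    fsim[j] = func(sim[j])
              ~~~~^^^^^^^^
    fx = function(np.copy(x), *(wrapper_args + args))
  File "h.py", line 73, in f
    s=sil(v[0],v[1],lo,hi,x)[t:u,l:r]>0;c=b[t:u,l:r];e+=1-(s&c).sum()/(s|c).sum()
      ~~~^^^^^^^^^^^^^^^^^^^
  File "h.py", line 59, in sil
    pts=P(cam,box(lo,hi,x[:3],x[3]/100),st)
  File "h.py", line 37, in P
    c=viewer.camera_info(cam);K=np.array(c['K'])
ValueError: time passes only in moves, steps and waits
```

```bash
python3 - <<'E'
s=open('h.py').read()
s=s.replace("viewer.camera_info(","cinfo(").replace("def grab","CI=pickle.load(open('ci.pkl','rb')) if os.path.exists('ci.pkl') else {}\ndef cinfo(n):\n    if n not in CI:\n        CI[n]=viewer.camera_info(n);pickle.dump(CI,open('ci.pkl','wb'))\n    return CI[n]\ndef grab",1)
s=s.replace("import numpy as np, cv2","import numpy as np, cv2, os, pickle",1).replace("'orange':(6,18,120,80)","'orange':(4,20,110,50)")
open('h.py','w').write(s)
t=open('fit1.py').read().replace("(0,1,2,3,4,5))","(0,1,2,3))")
t=t.replace("    r=fit(use","    if col=='orange':\n        for u,k in zip(use,ids):\n            x,y=P(u[0],[c0],u[1])[0].astype(int);y0=max(0,y-25);x0_=max(0,x-25);im=allv[k][2][y0:y0+50,x0_:x0_+50].copy();mm=u[2][y0:y0+50,x0_:x0_+50].astype(np.uint8)*255;crops.append(np.vstack([cv2.resize(a,(120,120),interpolation=0) for a in (im,cv2.merge([mm]*3))]))\n    r=fit(use").replace("def run","crops=[]\ndef run",1)+"\ncv2.imwrite('pics/cr.png',np.hstack(crops[:6])[:,:,::-1])\n"
open('fit1.py','w').write(t)
E
python3 fit1.py
```

```text
A [0] [443.7 299.2 -32.1 -15. ] err 0.06
B [0, 1] [435.4 202.6  -2.   17.3] err 0.17
C [0, 1] [438.2 116.1   0.7  31.8] err 0.19
D [1, 2] [458.3  16.6  -2.1   2.5] err 0.20
E [2, 3] [ 433.8 -154.2   -3.3   31.7] err 0.17
stop [0, 1] [624.7 184.1 264.1   3.2] err 0.26
bin [3] [ 527.1 -381.5    3.2    8.1] err 0.01
bin [4, 5] [ 527.1 -382.     1.     8.6] err 0.02
```

View pics/cr.png

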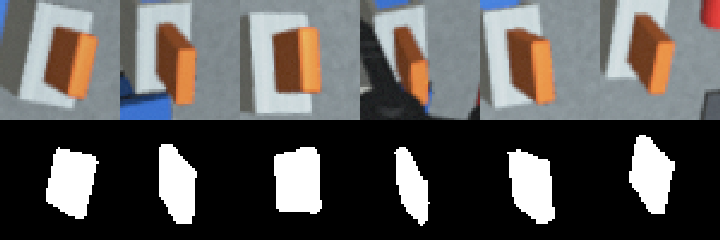

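The crops show complete orange-tab masks, except C and D, which are each partly hidden by a finger in one view. I'll fit each view on its own with z held at 0 to see how well they agree.

```bash
cat >> h.py <<'E'
def fitz(view,lo,hi,x0,y0=0.):
    c,st,m=view
    B=cv2.resize(m.astype(np.float32),None,fx=F,fy=F)>.5
    y,x=np.where(B);t,u,l,r=max(0,y.min()-60),y.max()+60,max(0,x.min()-60),x.max()+60
    def f(p):
        s=sil(c,st,lo,hi,(p[0],p[1],x0[2],p[2]))[t:u,l:r]>0;b=B[t:u,l:r]
        return 1-(s&b).sum()/(s|b).sum()
    best=None
    for w in (-30,-10,10,30):
        s0=np.array([x0[0],x0[1],w+y0],float)
        q=minimize(f,s0,method='Nelder-Mead',options=dict(initial_simplex=np.vstack([s0,s0+[10,0,0],s0+[0,10,0],s0+[0,0,15]]),xatol=.1,fatol=1e-4,maxiter=120))
        if best is None or q.fun<best.fun:best=q
    return best
def look(x,y,name,rad=16,z=0):
    st,im=save(name);xy=P('wrist',[(x,y,132+z)],st)[0]
    b=blob(mask(im,'orange'),xy,rad)
    if b is None: print('no blob near',xy);return
    r=fitz(('wrist',st,b),*TAB,(x,y,z))
    c=R.from_quat(st['tool_rot']).as_matrix();ty=np.degrees(np.arctan2(c[1,0],c[0,0]))
    print('carrier',np.round(r.x[:2],1),'yaw deg %.1f err %.2f area %d'%(np.degrees(r.x[2]/100),r.fun,b.sum()),'tool',np.round(st['tool_pos'],1),'toolyaw %.2f'%ty)
    return r.x
E
python3 - <<'E'
import re
t=open('fit1.py').read().split("for n,x,y")[0].replace("    r=fit(use,lo,hi,x0);print(name,ids,r.x,'err %.2f'%r.fun)","    for u,k in zip(use,ids):\n        r=fitz(u,lo,hi,x0);print(name,k,r.x,'err %.2f'%r.fun)")
t+='''
for n,x,y in [('A',429,302),('B',438,203),('C',445,118),('D',466,11),('E',432,-159)]:
    run(n,*TAB,'orange',(x,y,0,0),(x,y,132),16,(0,1,2,3,4))
run('stop',(-35,0,-87),(35,6,18),'green',(625,185,264,0),(625,187,230),25,(0,1,4,5))
'''
exec(t)
E
```

```text
A 0 [431.6 303.1 -20.8] err 0.17
A 4 [432.8 306.6 -20.4] err 0.52
B 0 [434.8 201.4  22.3] err 0.17
B 1 [434.2 202.7  11.3] err 0.16
B 4 [434.1 205.5  -6.9] err 0.56
C 0 [438.4 115.6  31.4] err 0.19
C 1 [438.9 115.9  33.5] err 0.18
C 4 [438.7 119.1   8.7] err 0.49
D 1 [458.1  16.3  16.8] err 0.17
D 2 [458.6  17.5 -14.9] err 0.18
D 4 [458.   18.3   8.8] err 0.55
E 2 [ 434.  -155.    33.6] err 0.18
E 3 [ 433.6 -154.6   30.4] err 0.19
E 4 [ 434.  -151.3   40. ] err 0.26
stop 0 [622.6 183.8  -2.8] err 0.24
stop 1 [625.9 184.3   3.4] err 0.24
stop 4 [625.9 187.    6.1] err 0.31
stop 5 [616.6 185.6 -10.1] err 0.75
```

```bash
cat >> h.py <<'E'
def toplook(st,im,x,y,rad=16,z=0,cam='wrist'):
    "bright top face of the orange tab -> centre, yaw"
    h=cv2.cvtColor(im,cv2.COLOR_RGB2HSV)
    xy=P(cam,[(x,y,152+z)],st)[0]
    b=blob(mask(im,'orange'),xy,rad)
    if b is None: print('no blob near',xy);return
    v=h[...,2];thr,_=cv2.threshold(v[b].reshape(-1,1),0,255,cv2.THRESH_OTSU)
    m=(b&(v>thr)).astype(np.uint8)
    n,l,s,_=cv2.connectedComponentsWithStats(m);m=(l==1+np.argmax(s[1:,4]))
    px=np.argwhere(m)[:,::-1]
    w=np.array([atz(cam,p,152+z,st)[:2] for p in px])
    rc=cv2.minAreaRect(w.astype(np.float32));c=cv2.boxPoints(rc)
    e=max([c[1]-c[0],c[2]-c[1]],key=lambda q:q@q);yaw=np.degrees(np.arctan2(e[1],e[0]))-90
    yaw=(yaw+90)%180-90
    ev=np.linalg.eigh(np.cov(w.T))[1][:,1];y2=(np.degrees(np.arctan2(ev[1],ev[0])))%180-90
    print('top face centre',np.round(rc[0],1),'size',np.round(sorted(rc[1]),1),'yaw rect %.1f pca %.1f'%(yaw,y2),'bestthr',thr)
    return rc[0],y2
E
python3 - <<'E'
t=open('fit1.py').read().split("crops=[]")[0]
exec(t)
for n,x,y,vs in [('A',431,303,(0,)),('B',434,202,(0,1)),('C',438,116,(0,1)),('D',458,17,(1,2)),('E',434,-155,(2,3))]:
    for k in vs: print(n,k);toplook(V[k][0],V[k][1],x,y)
E
```

```text
A 0
top face centre [431.  303.2] size [ 9.6 29.1] yaw rect -9.4 pca -8.2 bestthr 163.0
B 0
top face centre [433. 204.] size [ 9.6 28.7] yaw rect 4.3 pca 4.7 bestthr 164.0
B 1
top face centre [433.4 202.6] size [ 9.6 29.1] yaw rect 4.6 pca 4.8 bestthr 167.0
C 0
top face centre [436.9 118.5] size [ 8.2 28.1] yaw rect 9.4 pca 13.9 bestthr 166.0
C 1
top face centre [437.4 117. ] size [ 9.5 29.2] yaw rect 11.8 pca 10.7 bestthr 170.0
D 1
top face centre [456.8  17.9] size [ 9.6 28.4] yaw rect -1.8 pca -1.6 bestthr 170.0
D 2
top face centre [457.3  16.4] size [ 9.3 28.7] yaw rect -0.6 pca -1.3 bestthr 156.0
E 2
top face centre [ 433.4 -153.2] size [ 9.2 28.8] yaw rect 19.1 pca 19.5 bestthr 176.0
E 3
top face centre [ 433.3 -154.1] size [ 9.3 28.8] yaw rect 18.5 pca 19.1 bestthr 163.0
```

The top-face fits agree between views (faces measure about 9.5 x 29 mm at z = 152, as they should). Now I'll grasp E.

apply_moves --series '[[[0.6,1,0.3,0,0],[0.6,1,0.3,0,0],[0.6,1,0.3,0,0],[0.6,0.7,0.2,0,0],[0.6,0,0,1,-0.8]]]'

```text
t: 5.95
tool_pos: [434.4, -149.2, 372.4]
tool_rot: [0.68, 0.733, 0.001, 0.002]
ft_force: [1.1, -1.1, -0.6]
gripper_width: 0.599
finger_force: 0.0
```

apply_moves --series '[[[0.6,0,0,1,-1],[0.6,0,0,1,-1],[0.6,0,0,1,-1],[0.6,0,0,1,0],[0.6,0,0,1,0]]]'

```text
t: 6.45
tool_pos: [432.8, -150.8, 219.1]
tool_rot: [0.58, 0.815, 0.0, 0.0]
ft_force: [-0.4, -0.7, -0.3]
gripper_width: 0.603
finger_force: 0.0
```

apply_moves --series '[[[0.6,0,0,0.5,0],[0.6,0,0,0.4,0],[0.6,0,0,0,0],[0,0,0,0,0],[0,0,0,0,0]]]' --force 50

```text
t: 6.95
tool_pos: [433.2, -152.2, 193.8]
tool_rot: [0.58, 0.814, 0.0, 0.001]
ft_force: [0.6, -0.3, -1.4]
gripper_width: 0.267
finger_force: 0.0
```

apply_moves --series '[[[0,0,0,0,0],[0,0,0,0,0],[0,0,0,0,0],[0,0,0,0,0],[0,0,0,0,0]]]'

```text
t: 7.45
tool_pos: [433.1, -152.6, 193.8]
tool_rot: [0.581, 0.814, 0.0, 0.001]
ft_force: [-0.7, 2.6, 6.3]
gripper_width: 0.107
finger_force: 49.3
```

apply_moves --series '[[[0,0,0,-0.3,0],[0,0,0,-0.6,0],[0,0,0,-0.6,0],[0,0,0,0,0],[0,0,0,0,0]]]'

```text
t: 7.95
tool_pos: [432.8, -152.7, 237.8]
tool_rot: [0.581, 0.814, 0.0, 0.0]
ft_force: [-0.1, 0.5, -5.2]
gripper_width: 0.111
finger_force: 49.2
```

apply_moves --series '[[[0,0,0,0,0],[0,0,0,0,0],[0,0,0,0,0],[0,0,0,0,0],[0,0,0,0,0]]]'

```text
t: 8.45
tool_pos: [432.7, -152.7, 237.8]
tool_rot: [0.581, 0.814, -0.0, -0.0]
ft_force: [-0.1, 0.4, -4.7]
gripper_width: 0.109
finger_force: 49.2
```

E weighs 4.7 N, so it is full. I'll carry it to a spot in front of the rail and look.

apply_moves --series '[[[0,0,0,-1,0],[0,0,0,-1,0],[0,0,0,-1,0.8],[0,0,0,-1,1],[0,0,0,-1,1]]]'

```text
t: 8.95
tool_pos: [432.5, -152.6, 389.2]
tool_rot: [0.677, 0.736, 0.0, 0.0]
ft_force: [1.4, -0.4, -4.7]
gripper_width: 0.105
finger_force: 49.9
```

apply_moves --series '[[[0,0,0,-0.4,1],[0,0.5,0.2,0,0],[0,0.8,0.3,0,0],[0,0.8,0.3,0,0],[0,0.8,0.3,0,0]]]'

```text
t: 9.45
tool_pos: [466.0, -64.8, 399.9]
tool_rot: [0.707, 0.707, 0.0, 0.0]
ft_force: [-1.0, -0.5, -4.8]
gripper_width: 0.106
finger_force: 49.9
```

apply_moves --series '[[[0,0.8,0.3,0,0],[0,0.8,0.3,0,0],[0,0.8,0.3,0,0],[0,0.8,0.3,0,0],[0,0.7,0.2,0,0]]]'

```text
t: 9.95
tool_pos: [508.2, 52.5, 399.7]
tool_rot: [0.707, 0.707, -0.0, -0.0]
ft_force: [0.3, -0.6, -4.8]
gripper_width: 0.111
finger_force: 49.9
```

apply_moves --series '[[[0,0.5,0.1,0,0],[0,0.3,0,0,0],[0,0,0,0,0],[0,0,0,0,0]]]'

```text
t: 10.35
tool_pos: [510.6, 74.8, 400.0]
tool_rot: [0.707, 0.707, -0.0, 0.0]
ft_force: [0.4, -0.1, -5.4]
gripper_width: 0.109
finger_force: 49.9
```

```bash
python3 - <<'E'
from h import *
st,im=save('w5');print(st['tool_pos'],st['tool_rot'],st['ft_force'])
print(P('wrist',[(625,84,270),(625,184,264),(625,-96,270)],st))
E
```

```text
[510.61393691  74.80366049 400.00687905] [ 7.07240683e-01  7.06972834e-01 -8.45631632e-05  1.44147516e-04] [ 0.36686116 -0.06317737 -5.36672174]
[[475.75433553 208.67167932]
 [484.31679767  72.78007699]
 [434.43536375 372.02950119]]
```

View pics/w5.png

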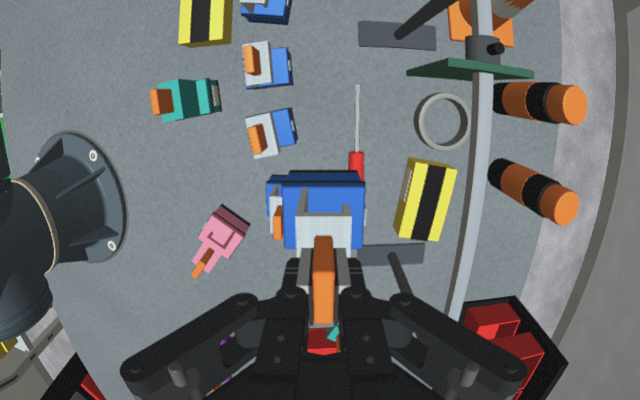

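The picture shows the held carrier, the rail bar at columns 470–490 running down the right side, and the green stop at (470,70). I'll extract the bar's edges numerically.

```bash
python3 - <<'E'
from h import *
np.set_printoptions(precision=1,suppress=True)
st,im=pickle.load(open('w5.pkl','rb'))
g=cv2.cvtColor(im,cv2.COLOR_RGB2GRAY)
for r in (95,110,140,170,200,230,260,290): 
    c=int(P('wrist',[(625,0,270)],st)[0,0]) if 0 else 475-(max(0,r-200))//6
    print(r,c-18,g[r,c-18:c+26])
G=mask(im,'green')[40:100,390:550]; ys,xs=np.where(G)
print(xs.min()+390,xs.max()+390)
for c in range(410,540,10):
    y=np.where(mask(im,'green')[40:100,c])[0]
    if len(y): print(c,y.min()+40,y.max()+40)
print(P('wrist',[(x,184,z) for x in(590,625,660) for z in (282,177)],st))
print(P('wrist',[(x,190,z) for x in(590,625,660) for z in (282,177)],st))
E
```

```text
95 457 [140 137 134 135 134 133 131 136 140 143 139 137 133 129 128  92  77  80
  81  81  80 100 158 174 180 180 184 183 182 182 182 181 180 182 178 158
  78  26  16  16  17  20  22  20]
110 457 [118  84  59  57  59  57  56  74 137 160 157 153 152 139 117  79  79  80
  79  81  82 144 172 181 183 185 185 184 182 182 180 179 179 180 179 133
  66  20   9  19  12  23  17  24]
140 457 [ 68  74 107 143 167 167 159 156 147 141 139 138 126  94  82  80  82  82
  79 112 173 180 182 184 181 183 185 182 183 180 180 177 178 159 139 143
 142 144 142 138 140 140 140 136]
170 457 [156 138 138 134 130 135 137 140 138 133 113  85  78  83  79  80 113 157
 176 180 184 184 184 183 180 183 182 178 176 178 145  57  23  10  24  23
  14  15  32  19  14  23  21  20]
200 457 [137 139 141 139 141 141 127  92  80  78  82  77  83 143 172 179 182 183
 184 180 182 181 181 175 178 176 163 143 139 139 138 139 139 141 142 145
 143 145 142 141 141 139 141 138]
230 452 [139 144 140 140 135 138 140 121  79  75  79  79  81 101 168 179 178 179
 180 178 180 179 180 178 177 176 164 143 136 137 136 141 141 139 137 138
 138 138 139 141 139 136 134 135]
260 447 [138 140 138 137 137 137 138 121  80  78  81  78  82 123 170 178 179 180
 178 176 180 179 178 178 176 167 143 133 130 131 135 139 135 137 140 139
 134 136 136 136 136 137 132 132]
290 442 [134 134 135 135 136 135 120  80  75  78  77  90 128 173 175 174 174 175
 177 181 176 177 179 172 144 135 133 132 134 132 134 132 134 134 134 134
 134 131 133 133 132 133 134 138]
407 543
410 70 74
420 67 75
430 64 76
440 61 76
450 58 77
460 59 78
470 60 80
480 62 70
490 63 72
500 65 78
510 67 78
520 69 77
530 71 77
[[450.2  64.6]
 [407.1  74.8]
 [497.   71.6]
 [441.3  77.8]
 [536.6  79.3]
 [472.9  81.5]]
[[450.3  55.4]
 [407.2  68.6]
 [497.1  62.8]
 [441.4  71.8]
 [536.8  71.1]
 [473.   75.7]]
```

```bash
python3 - <<'E'
from h import *
np.set_printoptions(precision=1,suppress=True)
st,im=pickle.load(open('w5.pkl','rb'))
for r,a,b in [(95,478.2,492.2),(110,477.6,491.8),(140,475.8,490),(170,473.2,486.8),(200,469.7,483.3),(230,465.4,478.2),(260,460,472.4),(290,453.8,465.2)]:
    p,q=atz('wrist',(a,r),270,st),atz('wrist',(b,r),270,st);print(r,p[:2],q[:2],(p+q)[:2]/2)
E
```

```text
95 [617.3 167. ] [628.9 168.3] [623.1 167.6]
110 [617.4 156.5] [629.2 157.6] [623.3 157. ]
140 [617.7 135.2] [629.7 136. ] [623.7 135.6]
170 [618.1 113.5] [629.8 113.9] [624.  113.7]
200 [618.5  90.9] [630.5  90.9] [624.5  90.9]
230 [619.1  66.7] [630.7  66.3] [624.9  66.5]
260 [619.5  40.5] [631.1  39.7] [625.3  40.1]
290 [620.   11.3] [631.2  10.2] [625.6  10.7]
```

The rail's top face measures 11.8 mm wide at z = 270, which checks. Its centre line passes x = 624.0 at y = 110, turned about 1°. Now I'll hook the carrier on.

apply_moves --series '[[[0,0.5,0.2,0.2,-0.19],[0,0.5,0.3,0.25,0],[0,0.17,0.5,0,0],[0,0,0.5,0,0],[0,0,0.5,0,0]]]'

```text
t: 10.9
tool_pos: [571.4, 112.2, 385.5]
tool_rot: [0.701, 0.713, -0.0, -0.0]
ft_force: [-0.5, -0.7, -4.7]
gripper_width: 0.108
finger_force: 49.9
```

apply_moves --series '[[[0,0,0.5,0,0],[0,0,0.5,0,0],[0,0,0.5,0,0],[0,0,0.2,0,0],[0,0,0,0,0]]]'

```text
t: 11.4
tool_pos: [622.1, 112.5, 385.2]
tool_rot: [0.701, 0.713, -0.0, -0.0]
ft_force: [0.6, 0.3, -4.8]
gripper_width: 0.105
finger_force: 49.9
```

apply_moves --series '[[[0,0,0,0,0],[0,0,0,0,0],[0,0,0,0,0]]]'

```text
t: 11.7
tool_pos: [621.1, 112.2, 386.8]
tool_rot: [0.701, 0.713, 0.0, 0.0]
ft_force: [-0.1, 1.0, -5.4]
gripper_width: 0.11
finger_force: 49.9
```

apply_moves --series '[[[0,0,0.1,0.2,0],[0,0,0,0.3,0],[0,0,0,0.3,0],[0,0,0,0.1,0],[0,0,0,0,0]]]'

```text
t: 12.2
tool_pos: [624.3, 112.1, 359.0]
tool_rot: [0.701, 0.713, -0.0, -0.0]
ft_force: [0.2, 0.1, -5.4]
gripper_width: 0.111
finger_force: 49.8
```

apply_moves --series '[[[0,0,0,0.03,0],[0,0,0,0,0],[0,0,0,0,0]]]'

```text
t: 12.5
tool_pos: [624.6, 112.2, 358.8]
tool_rot: [0.701, 0.713, 0.0, 0.0]
ft_force: [0.0, 0.5, -4.6]
gripper_width: 0.108
finger_force: 49.9
```

apply_moves --series '[[[0,0,0,0.03,0],[0,0,0,0,0],[0,0,0,0,0]]]'

```text
t: 12.8
tool_pos: [624.5, 112.1, 357.9]
tool_rot: [0.701, 0.713, 0.0, 0.0]
ft_force: [0.1, 0.7, -0.3]
gripper_width: 0.102
finger_force: 50.5
```

apply_moves --series '[[[0,0,0,0.03,0],[0,0,0,0,0],[0,0,0,0,0]]]'

```text
t: 13.1
tool_pos: [624.5, 112.1, 357.8]
tool_rot: [0.701, 0.713, 0.001, 0.001]
ft_force: [-2.1, -1.4, 7.9]
gripper_width: 0.105
finger_force: 51.9
```

apply_moves --series '[[[0,0,0,-0.03,0],[0,0.2,0,0,0],[0,0.3,0,0,0],[0,0.3,0,0,0],[0,0.3,0,0,0]]]'

```text
t: 13.6
tool_pos: [624.0, 145.7, 357.9]
tool_rot: [0.701, 0.713, 0.0, 0.0]
ft_force: [0.5, -6.6, 4.6]
gripper_width: 0.11
finger_force: 51.3
```

apply_moves --series '[[[0,0.15,0,0,0],[0,0.07,0,0,0],[0,0,0,0,0]]]'

```text
t: 13.9
tool_pos: [623.9, 152.6, 357.9]
tool_rot: [0.701, 0.713, 0.0, 0.0]
ft_force: [0.0, -2.2, 5.1]
gripper_width: 0.108
finger_force: 51.5
```

apply_moves --series '[[[0,0.07,0,0,0],[0,0,0,0,0],[0,0,0,0,0]]]'

```text
t: 14.2
tool_pos: [623.8, 154.3, 357.9]
tool_rot: [0.701, 0.713, 0.0, 0.0]
ft_force: [0.0, -3.4, 5.8]
gripper_width: 0.106
finger_force: 51.4
```

apply_moves --series '[[[0,0.05,0,-0.01,0],[0,0,0,0,0],[0,0,0,0,0]]]'

```text
t: 14.5
tool_pos: [623.8, 155.8, 357.9]
tool_rot: [0.701, 0.713, 0.0, -0.0]
ft_force: [0.2, -1.2, 3.2]
gripper_width: 0.109
finger_force: 51.1
```

apply_moves --series '[[[0,0.05,0,0,0],[0,0,0,0,0],[0,0,0,0,0]]]'

```text
t: 14.8
tool_pos: [623.7, 156.9, 357.9]
tool_rot: [0.701, 0.713, 0.0, -0.0]
ft_force: [1.1, -3.4, 3.9]
gripper_width: 0.108
finger_force: 51.2
```

apply_moves --series '[[[0,0.05,0,0,0],[0,0,0,0,0],[0,0,0,0,0]]]'

```text
t: 15.1
tool_pos: [623.7, 158.4, 357.9]
tool_rot: [0.701, 0.713, 0.0, -0.0]
ft_force: [-0.6, -3.3, 3.9]
gripper_width: 0.108
finger_force: 51.1
```

apply_moves --series '[[[0,0.05,0,0,0],[0,0,0,0,0],[0,0,0,0,0]]]'

```text
t: 15.4
tool_pos: [623.7, 159.9, 357.9]
tool_rot: [0.701, 0.713, 0.0, -0.0]
ft_force: [1.1, -3.2, 2.8]
gripper_width: 0.108
finger_force: 51.2
```

apply_moves --series '[[[0,0.05,0,0,0],[0,0,0,0,0],[0,0,0,0,0]]]'

```text
t: 15.7
tool_pos: [623.7, 160.7, 358.0]
tool_rot: [0.701, 0.713, -0.0, 0.0]
ft_force: [0.2, -9.5, 4.3]
gripper_width: 0.108
finger_force: 51.3
```

apply_moves --series '[[[0,0.03,0,0,0],[0,0,0,0,0],[0,0,0,0,0]]]'

```text
t: 16.0
tool_pos: [623.7, 161.0, 358.0]
tool_rot: [0.702, 0.713, -0.001, 0.001]
ft_force: [-0.3, -13.9, 5.7]
gripper_width: 0.107
finger_force: 51.5
```

apply_moves --series '[[[0,-0.03,0,0,0],[0,0,0,0,0],[0.2,0,0,0,0],[0.3,0,0,0,0],[0.4,0,0,0,0]]]'

```text
t: 16.5
tool_pos: [623.6, 161.7, 357.7]
tool_rot: [0.701, 0.713, -0.0, -0.0]
ft_force: [0.0, 0.3, -0.2]
gripper_width: 0.399
finger_force: 0.0
```

apply_moves --series '[[[0.5,0,0,0,0],[0.5,0,0,0,0],[0.5,0,0,-0.4,0],[0.5,0,0,-0.8,0],[0.5,0,0,-0.8,0]]]'

```text
t: 17.0
tool_pos: [623.3, 161.3, 418.6]
tool_rot: [0.701, 0.713, -0.0, -0.0]
ft_force: [0.8, 0.3, 1.4]
gripper_width: 0.501
finger_force: 0.0
```

apply_moves --series '[[[0.5,-0.8,-0.9,0,0.47],[0.5,-0.8,-0.9,0,0],[0.5,-0.8,-0.9,0,0],[0.5,-0.8,-0.9,0,0],[0.5,-0.8,-0.9,0,0]]]'

```text
t: 17.5
tool_pos: [486.4, 43.5, 417.9]
tool_rot: [0.715, 0.699, 0.0, 0.0]
ft_force: [-0.3, -0.9, -0.1]
gripper_width: 0.5
finger_force: 0.0
```

apply_moves --series '[[[0.5,-0.6,-0.8,0,0],[0.5,-0.2,-0.3,0,0],[0.5,0,0,0,0],[0.5,0,0,0,0]]]'

```text
t: 17.9
tool_pos: [454.8, 21.4, 418.0]
tool_rot: [0.715, 0.699, 0.0, 0.0]
ft_force: [0.3, -0.7, -1.0]
gripper_width: 0.498
finger_force: 0.0
```

```bash
cat >> h.py <<'E'
def chk(pts,z=0,name='chk'):
    im=grab('top',name+'.png')
    for n,x,y,*zz in pts: print(n,end=' ');toplook(None,im,x,y,14,*zz,cam='top')
E
python3 - <<'E'
from h import *
chk([('A',431,303),('B',433,203),('C',437,117),('D',457,17),('E',623,159,164)],name='t1')
print(state()['tool_pos'],state()['tool_rot'],state()['ft_force'])
im0=cv2.imread('pics/t0.png')[:,:,::-1].copy()
print('ref')
for n,x,y in [('A',431,303),('B',433,203),('C',437,117),('D',457,17)]: toplook(None,im0,x,y,14,cam='top')
E
```

```text
A top face centre [432.  303.7] size [ 9.4 28.1] yaw rect -13.6 pca -18.9 bestthr 154.0
B top face centre [437.1 203.1] size [ 4.8 27.5] yaw rect -10.0 pca -4.4 bestthr 155.0
C no blob near [273.86770055 223.28811108]
D no blob near [314.61104269 215.46093612]
E no blob near [249.49883141 129.03213827]
[455.03740452  21.53015437 417.80262035] [ 7.15173234e-01  6.98947235e-01  3.36602976e-05 -8.58861312e-05] [-0.32194507 -0.40439758 -0.13102027]
ref
top face centre [432.  304.4] size [ 9.6 29.3] yaw rect -9.1 pca -7.2 bestthr 143.0
top face centre [437.1 203.1] size [ 4.8 27.5] yaw rect -10.0 pca -4.4 bestthr 144.0
top face centre [438.2 118. ] size [ 9.2 28.2] yaw rect 11.8 pca 13.4 bestthr 134.0
top face centre [456.9  18.5] size [ 7.5 24.7] yaw rect 0.4 pca -9.5 bestthr 155.0
```

View pics/t1.png

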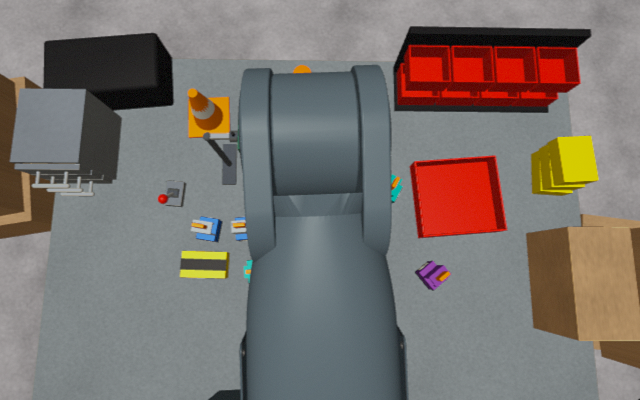

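The arm hides the middle of the bench from the top camera, but A and B are unmoved. I'll check D through the wrist camera, between the fingers.

```bash
python3 - <<'E'
from h import *
st,im=save('w6')
toplook(st,im,457,17)
toplook(st,im,437,117)
toplook(st,im,433,203)
toplook(st,im,623,159.5,16,164)
E
```

```text
top face centre [458.4  17.4] size [ 8.6 28. ] yaw rect -3.8 pca -2.9 bestthr 155.0
top face centre [438.3 116.6] size [ 8.8 28.5] yaw rect 12.0 pca 11.2 bestthr 200.0
top face centre [434.4 202.5] size [ 9.1 29.1] yaw rect 4.3 pca 4.4 bestthr 165.0
top face centre [653.  146.2] size [24.8 25.4] yaw rect -0.9 pca 36.1 bestthr 159.0
```

apply_moves --series '[[[0.5,-0.15,0.08,1,0],[0.5,0,0,1,0],[0.5,0,0,1,0],[0.5,0,0,1,0],[0.5,0,0,1,0]]]'

```text
t: 18.5
tool_pos: [457.0, 17.0, 266.4]
tool_rot: [0.715, 0.699, -0.0, -0.0]
ft_force: [-0.1, -0.1, 0.3]
gripper_width: 0.496
finger_force: 0.0
```

apply_moves --series '[[[0.5,0,0,1,0],[0.5,0,0,0.8,0],[0.5,0,0,0.6,0],[0.5,0,0,0.1,0],[0,0,0,0,0]]]'

```text
t: 19.0
tool_pos: [456.8, 16.8, 192.8]
tool_rot: [0.715, 0.699, -0.0, -0.0]
ft_force: [-0.4, -0.1, 0.2]
gripper_width: 0.346
finger_force: 0.0
```

apply_moves --series '[[[0,0,0,0,0],[0,0,0,0,0],[0,0,0,0,0],[0,0,0,0,0],[0,0,0,0,0]]]'

```text
t: 19.5
tool_pos: [457.3, 16.5, 193.9]
tool_rot: [0.715, 0.699, 0.001, 0.001]
ft_force: [1.5, 0.6, 5.7]
gripper_width: 0.108
finger_force: 51.4
```

apply_moves --series '[[[0,0,0,-0.3,0],[0,0,0,-0.6,0],[0,0,0,-0.6,0],[0,0,0,0,0],[0,0,0,0,0]]]'

```text
t: 20.0
tool_pos: [456.5, 16.5, 237.8]
tool_rot: [0.715, 0.699, 0.0, 0.0]
ft_force: [0.0, 0.1, -5.0]
gripper_width: 0.108
finger_force: 49.7
```

apply_moves --series '[[[0,0,0,0,0],[0,0,0,0,0],[0,0,0,0,0]]]'

```text
t: 20.3
tool_pos: [456.3, 16.5, 237.4]
tool_rot: [0.715, 0.699, -0.0, -0.0]
ft_force: [0.2, 0.0, -4.8]
gripper_width: 0.108
finger_force: 49.7
```

D is full too (4.8 N). I'll hook it on beside the first.

apply_moves --series '[[[0,0,0,-1,0],[0,0,0,-1,0],[0,0,0,-1,-0.45],[0,0,0,-1,0],[0,0.3,0,-0.8,0]]]'

```text
t: 20.8
tool_pos: [456.4, 25.0, 383.4]
tool_rot: [0.702, 0.712, 0.0, 0.0]
ft_force: [0.5, -0.1, -5.7]
gripper_width: 0.11
finger_force: 49.9
```

apply_moves --series '[[[0,0.6,0.3,-0.15,0],[0,0.6,0.6,0,0],[0,0.36,0.7,0,0],[0,0,0.7,0,0],[0,0,0.7,0,0]]]'

```text
t: 21.3
tool_pos: [546.4, 74.2, 386.0]
tool_rot: [0.701, 0.713, -0.0, -0.0]
ft_force: [0.2, -0.4, -4.1]
gripper_width: 0.113
finger_force: 49.9
```

apply_moves --series '[[[0,0,0.7,0,0],[0,0,0.7,0,0],[0,0,0.6,0,0],[0,0,0.5,0,0],[0,0,0.2,0,0]]]'

```text
t: 21.8
tool_pos: [627.6, 75.0, 385.2]
tool_rot: [0.701, 0.713, -0.001, -0.0]
ft_force: [1.1, -0.0, -5.4]
gripper_width: 0.106
finger_force: 49.9
```

apply_moves --series '[[[0,0,0,0,0],[0,0,0,0,0],[0,0,0,0,0]]]'

```text
t: 22.1
tool_pos: [626.1, 75.0, 386.9]
tool_rot: [0.701, 0.713, 0.0, 0.0]
ft_force: [0.1, -0.4, -3.6]
gripper_width: 0.108
finger_force: 49.9
```

apply_moves --series '[[[0,0,-0.05,0.3,0],[0,0,0,0.3,0],[0,0,0,0.25,0],[0,0,0,0.09,0],[0,0,0,0,0]]]'

```text
t: 22.6
tool_pos: [624.9, 75.0, 358.5]
tool_rot: [0.701, 0.713, 0.0, 0.0]
ft_force: [-0.4, -0.1, -4.0]
gripper_width: 0.11
finger_force: 49.9
```

apply_moves --series '[[[0,0,0,0.03,0],[0,0,0,0,0],[0,0,0,0,0]]]'

```text
t: 22.9
tool_pos: [625.2, 75.0, 357.9]
tool_rot: [0.701, 0.713, 0.0, 0.0]
ft_force: [-1.3, -0.4, 2.1]
gripper_width: 0.104
finger_force: 50.9
```

apply_moves --series '[[[0,0,0,0.01,0],[0,0,0,0,0],[0,0,0,0,0]]]'

```text
t: 23.2
tool_pos: [625.2, 75.0, 357.9]
tool_rot: [0.701, 0.713, 0.001, 0.0]
ft_force: [-2.2, 0.7, 5.9]
gripper_width: 0.102
finger_force: 51.6
```

Seated. Now I'll slide it along, ending in small steps.

apply_moves --series '[[[0,0.15,0,-0.01,0],[0,0.25,0,0,0],[0,0.25,0,0,0],[0,0.25,0,0,0],[0,0.1,0,0,0]]]'

```text
t: 23.7
tool_pos: [624.9, 105.5, 357.9]
tool_rot: [0.701, 0.713, 0.0, 0.001]
ft_force: [-0.4, -5.9, 6.6]
gripper_width: 0.112
finger_force: 51.6
```

apply_moves --series '[[[0,0.05,0,0,0],[0,0,0,0,0],[0,0,0,0,0]]]'

```text
t: 24.0
tool_pos: [624.8, 106.8, 357.9]
tool_rot: [0.701, 0.713, 0.0, 0.0]
ft_force: [0.2, -2.9, 5.3]
gripper_width: 0.108
finger_force: 51.4
```

apply_moves --series '[[[0,0.05,0,0,0],[0,0,0,0,0],[0,0,0,0,0]]]'

```text
t: 24.3
tool_pos: [624.8, 108.1, 357.9]
tool_rot: [0.701, 0.713, 0.0, 0.001]
ft_force: [0.8, -4.0, 5.2]
gripper_width: 0.105
finger_force: 51.5
```

apply_moves --series '[[[0,0.04,0,0,0],[0,0,0,0,0],[0,0,0,0,0]]]'

```text
t: 24.6
tool_pos: [624.8, 108.9, 357.9]
tool_rot: [0.702, 0.713, 0.0, 0.001]
ft_force: [-0.4, -6.5, 6.4]
gripper_width: 0.107
finger_force: 51.5
```

apply_moves --series '[[[0,0.03,0,0,0],[0,0,0,0,0],[0,0,0,0,0]]]'

```text
t: 24.9
tool_pos: [624.8, 109.1, 358.0]
tool_rot: [0.702, 0.712, -0.0, 0.001]
ft_force: [0.3, -12.9, 6.6]
gripper_width: 0.108
finger_force: 51.6
```

apply_moves --series '[[[0,0.03,0,0,0],[0,0,0,0,0],[0,0,0,0,0]]]'

```text
t: 25.2
tool_pos: [624.8, 109.3, 358.0]
tool_rot: [0.702, 0.712, -0.001, 0.002]
ft_force: [-0.8, -18.1, 7.6]
gripper_width: 0.108
finger_force: 51.8
```

apply_moves --series '[[[0,-0.05,0,0,0],[0,0,0,0,0],[0.2,0,0,0,0],[0.3,0,0,0,0],[0.4,0,0,0,0]]]'

```text
t: 25.7
tool_pos: [624.6, 109.9, 357.3]
tool_rot: [0.701, 0.713, 0.0, -0.0]
ft_force: [-0.1, -0.1, -0.1]
gripper_width: 0.401
finger_force: 0.0
```

apply_moves --series '[[[0.5,0,0,0,0],[0.5,0,0,0,0],[0.5,0,0,-0.4,0],[0.5,0,0,-0.8,0],[0.5,0,0,-0.8,0]]]'

```text
t: 26.2
tool_pos: [624.2, 109.5, 418.1]
tool_rot: [0.701, 0.713, -0.0, -0.0]
ft_force: [1.2, -0.3, -0.1]
gripper_width: 0.495
finger_force: 0.0
```

apply_moves --series '[[[0.5,0.1,-0.9,0,0],[0.5,0.1,-0.9,0,0],[0.5,0.1,-0.9,0,0],[0.5,0.07,-0.9,0,0],[0.5,0,-0.9,0,0]]]'

```text
t: 26.7
tool_pos: [488.2, 118.6, 417.3]
tool_rot: [0.701, 0.713, 0.0, -0.0]
ft_force: [-0.2, 0.7, -0.2]
gripper_width: 0.501
finger_force: 0.0
```

apply_moves --series '[[[0.5,0,-0.9,0,0],[0.5,0,-0.84,0,-0.07],[0.5,0,0,0,-1],[0.5,0,0,0,-1],[0.5,0,0,0,0]]]'

```text
t: 27.2
tool_pos: [437.1, 117.6, 417.6]
tool_rot: [0.634, 0.774, 0.0, 0.0]
ft_force: [0.9, 0.3, 0.0]
gripper_width: 0.501
finger_force: 0.0
```

```bash
python3 - <<'E'
from h import *
st,im=save('w7');print(st['tool_pos'],st['tool_rot'])
toplook(st,im,437.5,117)
toplook(st,im,433,203)
toplook(st,im,431,303)
grab('scene','s1.png')
E
```

```text
[437.06900586 117.63480646 417.63111701] [6.33660474e-01 7.73611223e-01 2.41384278e-04 1.48672943e-04]
top face centre [437.7 117.2] size [ 7.9 27.6] yaw rect 11.3 pca 11.3 bestthr 154.0
top face centre [434.1 202.9] size [ 9.  28.8] yaw rect 4.6 pca 4.5 bestthr 190.0
top face centre [432.  302.4] size [ 9.  28.9] yaw rect -8.1 pca -8.4 bestthr 152.0
```

View pics/s1.png

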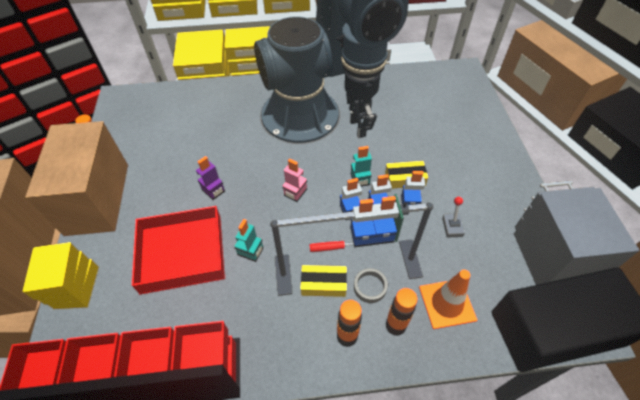

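E and D hang side by side against the stop at about (375,215), and A, B and C are unmoved. Now I'll grasp C.

apply_moves --series '[[[0.5,0,0,1,0],[0.5,0,0,1,0],[0.5,0,0,1,0],[0.5,0,0,1,0],[0.5,0,0,1,0]]]'

```text
t: 27.8
tool_pos: [437.2, 117.6, 266.1]
tool_rot: [0.635, 0.772, -0.0, -0.0]
ft_force: [0.5, -0.1, -0.6]
gripper_width: 0.495
finger_force: 0.0
```

apply_moves --series '[[[0.5,0,0,1,0],[0.5,0,0,0.8,0],[0.5,0,0,0.6,0],[0.5,0,0,0.09,0],[0,0,0,0,0]]]'

```text
t: 28.3
tool_pos: [437.2, 117.6, 192.8]
tool_rot: [0.635, 0.773, -0.0, -0.0]
ft_force: [0.5, -0.5, 1.0]
gripper_width: 0.347
finger_force: 0.0
```

apply_moves --series '[[[0,0,0,0,0],[0,0,0,0,0],[0,0,0,0,0],[0,0,0,0,0],[0,0,0,0,0]]]'

```text
t: 28.8
tool_pos: [437.9, 117.7, 193.8]
tool_rot: [0.634, 0.773, 0.001, 0.001]
ft_force: [-0.5, -1.9, 7.7]
gripper_width: 0.109
finger_force: 50.3
```

apply_moves --series '[[[0,0,0,-0.3,0],[0,0,0,-0.6,0],[0,0,0,-0.6,0],[0,0,0,0,0],[0,0,0,0,0]]]'

```text
t: 29.3
tool_pos: [437.3, 117.6, 237.6]
tool_rot: [0.634, 0.773, 0.0, 0.0]
ft_force: [-0.1, -0.5, -5.3]
gripper_width: 0.108
finger_force: 49.0
```

apply_moves --series '[[[0,0,0,0,0],[0,0,0,0,0],[0,0,0,0,0]]]'

```text
t: 29.6
tool_pos: [437.0, 117.5, 237.2]
tool_rot: [0.634, 0.773, -0.0, -0.0]
ft_force: [-1.0, 1.0, -5.2]
gripper_width: 0.109
finger_force: 49.0
```

C is full too (5.2 N), which makes three. I'll carry it to the rail.

apply_moves --series '[[[0,0,0,-1,0],[0,0,0,-1,0],[0,0,0,-1,0.7],[0,0,0,-1,0.7],[0,0,0,-0.7,0.69]]]'

```text
t: 30.1
tool_pos: [437.3, 117.6, 380.3]
tool_rot: [0.703, 0.711, 0.001, 0.0]
ft_force: [0.8, 0.2, -4.6]
gripper_width: 0.111
finger_force: 50.0
```

apply_moves --series '[[[0,-0.4,0.3,-0.26,0],[0,-0.9,0.6,0,0],[0,-0.9,0.6,0,0],[0,-0.8,0.6,0,0],[0,-0.19,0.6,0,0]]]'

```text
t: 30.6
tool_pos: [520.2, 20.9, 386.2]
tool_rot: [0.703, 0.711, -0.0, 0.0]
ft_force: [0.6, 0.1, -4.6]
gripper_width: 0.107
finger_force: 50.0
```

apply_moves --series '[[[0,0,0.7,0,0],[0,0,0.7,0,0],[0,0,0.7,0,0],[0,0,0.7,0,0],[0,0,0.5,0,0]]]'

```text
t: 31.1
tool_pos: [619.7, 24.4, 385.5]
tool_rot: [0.702, 0.712, -0.0, -0.0]
ft_force: [0.4, 0.5, -4.5]
gripper_width: 0.106
finger_force: 50.0
```

apply_moves --series '[[[0,0,0.23,0,0],[0,0,0,0,0],[0,0,0,0,0],[0,0,0,0,0]]]'

```text
t: 31.5
tool_pos: [625.1, 24.5, 386.6]
tool_rot: [0.702, 0.712, -0.0, -0.0]
ft_force: [0.1, -0.3, -5.8]
gripper_width: 0.105
finger_force: 50.0
```

apply_moves --series '[[[0,0,0,0.3,0],[0,0,0,0.3,0],[0,0,0,0.25,0],[0,0,0,0.08,0],[0,0,0,0,0]]]'

```text
t: 32.0
tool_pos: [625.2, 24.5, 358.6]
tool_rot: [0.702, 0.712, -0.0, -0.0]
ft_force: [0.6, 1.0, -4.8]
gripper_width: 0.108
finger_force: 50.0
```

apply_moves --series '[[[0,0,0,0.03,0],[0,0,0,0,0],[0,0,0,0,0]]]'

```text
t: 32.3
tool_pos: [625.6, 24.5, 357.9]
tool_rot: [0.702, 0.712, 0.0, 0.0]
ft_force: [0.6, -0.7, -3.0]
gripper_width: 0.107
finger_force: 50.0
```

apply_moves --series '[[[0,0,0,0.01,0],[0,0,0,0,0],[0,0,0,0,0]]]'

```text
t: 32.6
tool_pos: [625.5, 24.5, 357.9]
tool_rot: [0.702, 0.712, 0.0, 0.0]
ft_force: [-1.0, -0.2, 3.3]
gripper_width: 0.107
finger_force: 51.1
```

apply_moves --series '[[[0,0.15,0,0,0],[0,0.25,0,0,0],[0,0.25,0,0,0],[0,0.25,0,0,0],[0,0.1,0,0,0]]]'

```text
t: 33.1
tool_pos: [625.2, 54.9, 357.9]
tool_rot: [0.702, 0.712, 0.0, 0.001]
ft_force: [0.3, -4.0, 3.4]
gripper_width: 0.106
finger_force: 51.2
```

apply_moves --series '[[[0,0.05,0,0,0],[0,0,0,0,0],[0,0,0,0,0]]]'

```text
t: 33.4
tool_pos: [625.2, 56.2, 357.9]
tool_rot: [0.702, 0.712, 0.0, 0.0]
ft_force: [0.8, -3.2, 5.6]
gripper_width: 0.109
finger_force: 51.7
```

apply_moves --series '[[[0,0.05,0,0,0],[0,0,0,0,0],[0,0,0,0,0]]]'

```text
t: 33.7
tool_pos: [625.2, 57.5, 357.9]
tool_rot: [0.702, 0.712, 0.0, 0.001]
ft_force: [0.3, -4.8, 6.0]
gripper_width: 0.108
finger_force: 51.6
```

apply_moves --series '[[[0,0.05,0,0,0],[0,0,0,0,0],[0,0,0,0,0]]]'

```text
t: 34.0
tool_pos: [625.2, 58.9, 357.9]
tool_rot: [0.702, 0.712, 0.0, 0.001]
ft_force: [-0.2, -3.6, 5.9]
gripper_width: 0.11
finger_force: 51.6
```

apply_moves --series '[[[0,0.04,0,0,0],[0,0,0,0,0],[0,0,0,0,0]]]'

```text
t: 34.3
tool_pos: [625.2, 60.1, 357.9]
tool_rot: [0.702, 0.712, 0.0, 0.001]
ft_force: [0.2, -4.8, 6.0]
gripper_width: 0.109
finger_force: 51.6
```

apply_moves --series '[[[0,0.03,0,0,0],[0,0,0,0,0],[0,0,0,0,0]]]'

```text
t: 34.6
tool_pos: [625.1, 60.6, 357.9]
tool_rot: [0.702, 0.712, -0.0, 0.001]
ft_force: [0.2, -8.4, 5.8]
gripper_width: 0.104
finger_force: 51.7
```

apply_moves --series '[[[0,0.03,0,0,0],[0,0,0,0,0],[0,0,0,0,0]]]'

```text
t: 34.9
tool_pos: [625.2, 60.8, 358.0]
tool_rot: [0.702, 0.712, -0.001, 0.001]
ft_force: [-0.4, -14.1, 7.2]
gripper_width: 0.11
finger_force: 51.8
```

apply_moves --series '[[[0,0.03,0,0,0],[0,0,0,0,0],[0,0,0,0,0]]]'

```text
t: 35.2
tool_pos: [625.2, 61.0, 358.1]
tool_rot: [0.703, 0.712, -0.001, 0.002]
ft_force: [-0.2, -18.9, 8.0]
gripper_width: 0.11
finger_force: 51.9
```

apply_moves --series '[[[0,-0.05,0,0,0],[0,0,0,0,0],[0.2,0,0,0,0],[0.3,0,0,0,0],[0.4,0,0,0,0]]]'

```text
t: 35.7
tool_pos: [624.9, 61.8, 357.2]
tool_rot: [0.702, 0.712, 0.0, -0.0]
ft_force: [-1.2, 0.6, -1.0]
gripper_width: 0.4
finger_force: 0.0
```

apply_moves --series '[[[0.5,0,0,0,0],[0.5,0,0,0,0],[0.5,0,0,-0.4,0],[0.5,0,0,-0.8,0],[0.5,0,0,-0.8,0]]]'

```text
t: 36.2
tool_pos: [624.6, 61.5, 418.0]
tool_rot: [0.702, 0.712, -0.0, -0.0]
ft_force: [0.8, -0.5, -0.2]
gripper_width: 0.5
finger_force: 0.0
```

apply_moves --series '[[[0.5,0.4,-0.9,0,0],[0.5,0.7,-0.9,0,0],[0.5,0.7,-0.9,0,0],[0.5,0.7,-0.9,0,0],[0.5,0.7,-0.9,0,0]]]'

```text
t: 36.7
tool_pos: [487.3, 156.2, 417.4]
tool_rot: [0.702, 0.712, 0.0, -0.0]
ft_force: [-0.1, 1.3, 0.0]
gripper_width: 0.5
finger_force: 0.0
```

apply_moves --series '[[[0.5,0.7,-0.9,0,0],[0.5,0.7,-0.7,0,0],[0.5,0.21,-0.2,0,-0.74],[0.5,0,0,0,0],[0.5,0,0,0,0]]]'

```text
t: 37.2
tool_pos: [434.2, 202.9, 417.4]
tool_rot: [0.679, 0.734, 0.0, 0.0]
ft_force: [0.7, -0.7, -0.8]
gripper_width: 0.498
finger_force: 0.0
```

```bash
python3 - <<'E'
from h import *
st,im=save('w8');print(st['tool_pos'],st['tool_rot'])
toplook(st,im,434,203)
toplook(st,im,432,302.5)
grab('scene','s2.png')
E
```

```text
[434.15699046 202.94065856 417.42541095] [6.79205392e-01 7.33948243e-01 6.48579363e-05 8.91838197e-05]
top face centre [434.  203.6] size [ 9.  27.6] yaw rect 4.2 pca 4.7 bestthr 180.0
top face centre [432.1 303. ] size [ 8.5 28.1] yaw rect -8.1 pca -9.2 bestthr 215.0
```

apply_moves --series '[[[0.5,0,0,1,0],[0.5,0,0,1,0],[0.5,0,0,1,0],[0.5,0,0,1,0],[0.5,0,0,1,0]]]'

```text
t: 37.8
tool_pos: [434.3, 202.4, 266.1]
tool_rot: [0.68, 0.734, -0.0, 0.0]
ft_force: [0.1, -0.0, 0.4]
gripper_width: 0.5
finger_force: 0.0
```

apply_moves --series '[[[0.5,0,0,1,0],[0.5,0,0,0.8,0],[0.5,0,0,0.6,0],[0.5,0,0,0.08,0],[0,0,0,0,0]]]'

```text
t: 38.3
tool_pos: [434.2, 202.7, 193.0]
tool_rot: [0.679, 0.734, -0.0, -0.0]
ft_force: [-0.2, 0.6, 0.8]
gripper_width: 0.35
finger_force: 0.0
```

apply_moves --series '[[[0,0,0,0,0],[0,0,0,0,0],[0,0,0,0,0],[0,0,0,0,0],[0,0,0,0,0]]]'

```text
t: 38.8
tool_pos: [434.5, 203.2, 194.0]
tool_rot: [0.679, 0.734, 0.001, 0.0]
ft_force: [-1.6, -0.6, 6.8]
gripper_width: 0.108
finger_force: 50.9
```

apply_moves --series '[[[0,0,0,-0.3,0],[0,0,0,-0.6,0],[0,0,0,-0.6,0],[0,0,0,0,0],[0,0,0,0,0]]]'

```text
t: 39.3
tool_pos: [434.1, 203.1, 238.2]
tool_rot: [0.679, 0.734, 0.0, 0.0]
ft_force: [0.1, -0.0, -2.1]
gripper_width: 0.111
finger_force: 49.7
```

apply_moves --series '[[[0,0,0,0,0],[0,0,0,0,0],[0,0,0,0,0]]]'

```text
t: 39.6
tool_pos: [433.7, 203.0, 237.5]
tool_rot: [0.679, 0.734, -0.0, -0.0]
ft_force: [-0.0, -0.9, -1.2]
gripper_width: 0.111
finger_force: 49.7
```

View pics/s2.png

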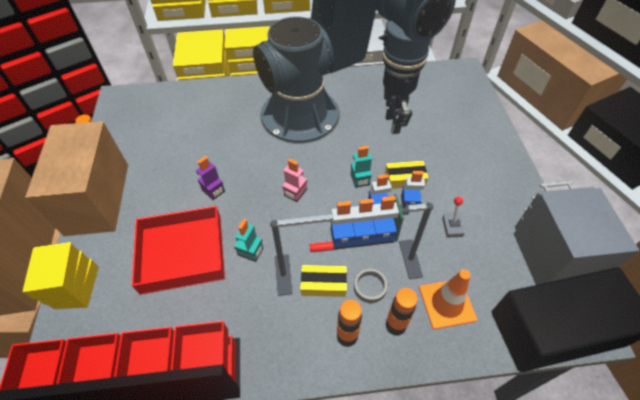

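All three full carriers hang in a closed-up row at about (365,220). B weighs about 1.5 N, so it is empty. I'll take it to the bin.

apply_moves --series '[[[0,0,0,-1,0],[0,0,0,-1,0],[0,0,0,-1,0],[0,0,0,-1,0],[0,0,0,-1,0]]]'

```text
t: 40.1
tool_pos: [433.7, 203.0, 389.0]
tool_rot: [0.679, 0.734, -0.0, -0.0]
ft_force: [1.4, 0.1, -2.0]
gripper_width: 0.105
finger_force: 49.7
```

apply_moves --series '[[[0,-0.5,0,-0.4,0],[0,-0.9,0,0,0],[0,-0.9,0,0,0],[0,-0.9,0,0,0],[0,-0.9,0,0,0]]]'

```text
t: 40.6
tool_pos: [443.4, 78.7, 399.1]
tool_rot: [0.679, 0.734, -0.0, -0.0]
ft_force: [0.5, -0.3, -1.0]
gripper_width: 0.109
finger_force: 49.7
```

apply_moves --series '[[[0,-0.9,0,0,0],[0,-0.9,0,0,0],[0,-0.9,0,0,0],[0,-0.9,0,0,0],[0,-0.9,0,0,0]]]'

```text
t: 41.1
tool_pos: [453.8, -56.0, 399.2]
tool_rot: [0.679, 0.734, -0.0, -0.0]
ft_force: [0.9, -0.1, -0.9]
gripper_width: 0.109
finger_force: 49.7
```

apply_moves --series '[[[0,-0.9,0.1,0,0],[0,-0.9,0.1,0,0],[0,-0.9,0.1,0,0],[0,-0.9,0.1,0,0],[0,-0.9,0.1,0,0]]]'

```text
t: 41.6
tool_pos: [479.3, -189.4, 399.1]
tool_rot: [0.679, 0.734, -0.0, -0.001]
ft_force: [0.4, 0.3, -1.8]
gripper_width: 0.109
finger_force: 49.7
```

apply_moves --series '[[[0,-0.9,0.2,0,0],[0,-0.9,0.2,0,0],[0,-0.9,0.2,0,0],[0,-0.9,0.2,0,0],[0,-0.9,0.2,0,0]]]'

```text
t: 42.1
tool_pos: [519.8, -321.6, 399.0]
tool_rot: [0.679, 0.734, -0.0, -0.001]
ft_force: [0.8, -1.0, -1.3]
gripper_width: 0.107
finger_force: 49.7
```

apply_moves --series '[[[0,-0.9,0.05,0,0],[0,-0.9,0.05,0,0],[0,-0.5,0,0,0],[0,0,0,0,0],[0,0,0,0,0]]]'

```text
t: 42.6
tool_pos: [528.3, -388.8, 399.1]
tool_rot: [0.679, 0.734, -0.0, -0.001]
ft_force: [1.3, -0.0, -2.0]
gripper_width: 0.106
finger_force: 49.7
```

```bash
python3 - <<'E'
from h import *
st,im=save('w9');print(st['tool_pos'],st['tool_rot'])
t=grab('top','t2.png')
b=np.array(t)
xy=P('top',[(529,-385,30)])[0]
m=blob(mask(t,'red'),xy,60).astype(np.uint8)
print(m.sum())
chk([('A',432,303),('E',623,159,164),('D',624,109,164),('C',625,60,164)],name='t2')
E
```

```text
[ 528.31946777 -388.82541862  399.06348927] [ 6.78997994e-01  7.34139852e-01 -4.36265068e-05 -6.32440232e-04]
5586
A top face centre [432.  303.7] size [ 9.4 28.1] yaw rect -13.6 pca -18.9 bestthr 153.0
E top face centre [623.1 160.1] size [ 8.9 30. ] yaw rect 0.6 pca 0.2 bestthr 146.0
D top face centre [624.7 109.8] size [ 6.7 28. ] yaw rect 0.6 pca 1.6 bestthr 127.0
C top face centre [625.2  60.4] size [ 6.7 28. ] yaw rect 0.6 pca -1.6 bestthr 134.0
```

The row spacing reads 50.3 and 49.4 mm, so it is closed up. Now I'll lower B into the bin.

apply_moves --series '[[[0,-0.6,0,0,0],[0,-0.5,0,0.3,0],[0,0,0,0.9,0],[0,0,0,0.9,0],[0,0,0,0.9,0]]]'

```text
t: 43.25
tool_pos: [531.1, -421.3, 308.2]
tool_rot: [0.679, 0.734, -0.0, -0.0]
ft_force: [0.3, -1.0, -0.8]
gripper_width: 0.106
finger_force: 49.7
```

apply_moves --series '[[[0,0,0,0.9,0],[0,0,0,0.9,0],[0,0,0,0.8,0],[0,0,0,0.5,0],[0,0,0,0.3,0]]]'

```text
t: 43.75
tool_pos: [530.7, -420.8, 206.0]
tool_rot: [0.679, 0.734, -0.0, -0.001]
ft_force: [0.3, -0.3, -1.3]
gripper_width: 0.107
finger_force: 49.7
```

apply_moves --series '[[[0,0,0,0.1,0],[0,0,0,0.08,0],[0,0,0,0.05,0],[0,0,0,0,0],[0,0,0,0,0]]]'

```text
t: 44.25
tool_pos: [531.5, -421.4, 201.6]
tool_rot: [0.679, 0.734, 0.0, 0.0]
ft_force: [-0.5, 0.7, -1.6]
gripper_width: 0.108
finger_force: 49.6
```

apply_moves --series '[[[0,0,0,0.04,0],[0,0,0,0,0],[0,0,0,0,0]]]'

```text
t: 44.55
tool_pos: [531.3, -421.2, 199.9]
tool_rot: [0.679, 0.734, -0.0, 0.0]
ft_force: [1.0, 0.1, -1.0]
gripper_width: 0.107
finger_force: 49.6
```

apply_moves --series '[[[0,0,0,0.03,0],[0,0,0,0,0],[0,0,0,0,0]]]'

```text
t: 44.85
tool_pos: [531.4, -421.3, 199.1]
tool_rot: [0.679, 0.734, 0.0, 0.0]
ft_force: [-0.2, -1.1, -0.7]
gripper_width: 0.109
finger_force: 50.0
```

apply_moves --series '[[[0,0,0,0.01,0],[0,0,0,0,0],[0,0,0,0,0]]]'

```text
t: 45.15
tool_pos: [531.4, -421.4, 199.1]
tool_rot: [0.679, 0.734, -0.0, 0.0]
ft_force: [-0.7, 0.2, 5.2]
gripper_width: 0.107
finger_force: 50.6
```

apply_moves --series '[[[0.2,0,0,0,0],[0.3,0,0,0,0],[0.4,0,0,0,0],[0.5,0,0,0,0],[0.5,0,0,0,0]]]'

```text
t: 45.65
tool_pos: [531.3, -421.2, 198.6]
tool_rot: [0.679, 0.734, -0.0, -0.0]
ft_force: [-0.6, 0.6, 0.1]
gripper_width: 0.504
finger_force: 0.0
```

apply_moves --series '[[[0.5,0,0,-0.5,0],[0.5,0,0,-0.9,0],[0.5,0,0,-1,0],[0.5,0,0,-1,0],[0.5,0,0,-1,0]]]'

```text
t: 46.15
tool_pos: [531.1, -421.1, 332.0]
tool_rot: [0.679, 0.734, 0.0, 0.0]
ft_force: [0.5, 0.9, 0.9]
gripper_width: 0.503
finger_force: 0.0
```

apply_moves --series '[[[0.5,0.5,-0.2,-1,0],[0.5,1,-0.3,-0.9,0],[0.5,1,-0.3,0,0],[0.5,1,-0.3,0,0],[0.5,1,-0.33,0,0]]]'

```text
t: 46.65
tool_pos: [477.4, -288.9, 387.7]
tool_rot: [0.679, 0.734, 0.0, 0.0]
ft_force: [0.5, -0.6, -1.1]
gripper_width: 0.5
finger_force: 0.0
```

apply_moves --series '[[[0.5,1,0,0,0],[0.5,1,0,0,0],[0.5,1,0,0,0],[0.5,1,0,0,0],[0.5,1,0,0,0]]]'

```text
t: 47.15
tool_pos: [465.8, -139.3, 387.8]
tool_rot: [0.679, 0.734, 0.0, 0.0]
ft_force: [0.1, 1.0, 0.7]
gripper_width: 0.495
finger_force: 0.0
```

apply_moves --series '[[[0.5,1,0,0,0],[0.5,1,0,0,0],[0.5,1,0,0,0],[0.5,1,0,0,0],[0.5,1,0,0,0]]]'

```text
t: 47.65
tool_pos: [454.0, 10.2, 387.9]
tool_rot: [0.679, 0.734, 0.0, 0.0]
ft_force: [0.0, -0.2, -0.3]
gripper_width: 0.496
finger_force: 0.0
```

apply_moves --series '[[[0.5,1,0,0,0],[0.5,1,0,0,0],[0.5,1,0,0,0],[0.5,1,0,0,0],[0.5,1,0,0,0]]]'

```text
t: 48.15
tool_pos: [442.2, 159.8, 387.9]
tool_rot: [0.679, 0.734, 0.0, 0.0]
ft_force: [0.3, -0.0, 0.1]
gripper_width: 0.503
finger_force: 0.0
```

apply_moves --series '[[[0.5,1,0,0,0],[0.5,0.8,0,0,0],[0.5,0,0,0,1],[0.5,0,0,0,1],[0.5,0,0,0,0.58]]]'

```text
t: 48.65
tool_pos: [438.2, 212.7, 387.7]
tool_rot: [0.758, 0.652, 0.0, -0.0]
ft_force: [0.0, -0.8, -0.9]
gripper_width: 0.5
finger_force: 0.0
```

apply_moves --series '[[[0.5,0,0,0,0],[0.5,0,0,0,0]]]'

```text
t: 48.85
tool_pos: [438.3, 212.4, 387.8]
tool_rot: [0.756, 0.654, 0.0, 0.0]
ft_force: [0.3, 0.3, -0.6]
gripper_width: 0.501
finger_force: 0.0
```

```bash
python3 - <<'E'
from h import *
st,im=save('w10');print(st['tool_pos'],st['tool_rot'],2*np.degrees(np.arctan2(*st['tool_rot'][[1,0]])))
toplook(st,im,432,302.5)
t=grab('scene','s3.png')
E
```

```text
[438.28729137 212.37374757 387.75620913] [7.56403898e-01 6.54104839e-01 5.41459615e-05 1.90794856e-05] 81.70361791303694
top face centre [431.9 302.9] size [ 7.8 27.7] yaw rect -8.8 pca -8.7 bestthr 178.0
```

View pics/s3.png

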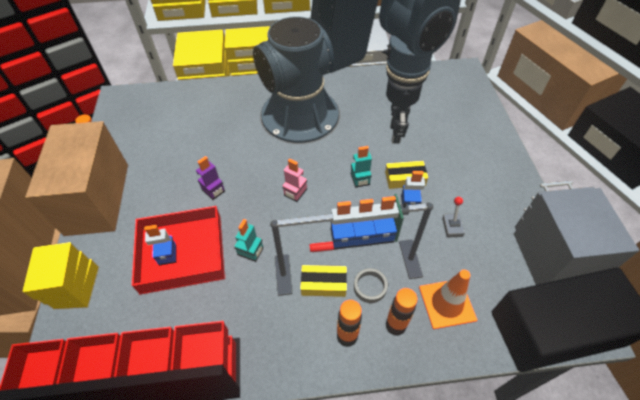

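B stands in the bin at (160,245), and A is unmoved. Now I'll grasp A.

apply_moves --series '[[[0.5,1,-0.2,0,0],[0.5,1,-0.25,0,0],[0.5,0.96,-0.2,0.2,0],[0.5,0,0,1,0],[0.5,0,0,1,0]]]'

```text
t: 49.45
tool_pos: [432.0, 304.1, 320.9]
tool_rot: [0.756, 0.654, 0.001, 0.0]
ft_force: [-0.1, -0.3, -0.1]
gripper_width: 0.502
finger_force: 0.0
```

apply_moves --series '[[[0.5,0,0,1,0],[0.5,0,0,1,0],[0.5,0,0,1,0],[0.5,0,0,0.8,0],[0.5,0,0,0.49,0]]]'

```text
t: 49.95
tool_pos: [431.4, 302.6, 191.1]
tool_rot: [0.757, 0.654, -0.001, -0.0]
ft_force: [0.3, 1.1, 0.7]
gripper_width: 0.495
finger_force: 0.0
```

apply_moves --series '[[[0.5,0,0,0,0],[0,0,0,0,0],[0,0,0,0,0],[0,0,0,0,0],[0,0,0,0,0]]]'

```text
t: 50.45
tool_pos: [432.5, 303.5, 194.1]
tool_rot: [0.757, 0.654, 0.001, 0.0]
ft_force: [0.4, 0.2, 8.1]
gripper_width: 0.11
finger_force: 50.9
```

apply_moves --series '[[[0,0,0,0,0],[0,0,0,0,0],[0,0,0,-0.3,0],[0,0,0,-0.6,0],[0,0,0,-0.6,0]]]'

```text
t: 50.95
tool_pos: [431.9, 303.0, 239.1]
tool_rot: [0.757, 0.654, -0.0, 0.0]
ft_force: [-0.1, -0.1, -1.6]
gripper_width: 0.107
finger_force: 49.5
```

apply_moves --series '[[[0,0,0,0,0],[0,0,0,0,0],[0,0,0,0,0],[0,0,0,0,0],[0,0,0,0,0]]]'

```text
t: 51.45
tool_pos: [431.8, 303.0, 237.4]
tool_rot: [0.757, 0.653, -0.0, -0.0]
ft_force: [0.4, -0.1, -0.8]
gripper_width: 0.108
finger_force: 49.5
```

A is empty too (about 1 N). Off to the bin.

apply_moves --series '[[[0,0,0,-1,0],[0,0,0,-1,0],[0,0,0,-1,-0.62],[0,0,0,-1,-1],[0,0,0,-1,-1]]]'

```text
t: 51.95
tool_pos: [431.8, 303.0, 389.0]
tool_rot: [0.676, 0.737, -0.0, -0.0]
ft_force: [0.1, 0.9, -1.4]
gripper_width: 0.109
finger_force: 49.5
```

apply_moves --series '[[[0,-0.5,0,-0.4,0],[0,-0.9,0,0,0],[0,-0.9,0,0,0],[0,-0.9,0,0,0],[0,-0.9,0,0,0]]]'

```text
t: 52.45
tool_pos: [441.8, 178.8, 399.1]
tool_rot: [0.678, 0.735, -0.001, -0.0]
ft_force: [0.2, 0.0, -1.4]
gripper_width: 0.112
finger_force: 49.5
```

apply_moves --series '[[[0,-0.9,0,0,0],[0,-0.9,0,0,0],[0,-0.9,0,0,0],[0,-0.9,0,0,0],[0,-0.9,0,0,0]]]'

```text
t: 52.95
tool_pos: [452.7, 44.2, 399.2]
tool_rot: [0.678, 0.735, -0.0, -0.0]
ft_force: [0.0, 0.1, -0.2]
gripper_width: 0.11
finger_force: 49.5
```

apply_moves --series '[[[0,-0.9,0,0,0],[0,-0.9,0,0,0],[0,-0.9,0,0,0],[0,-0.9,0,0,0],[0,-0.9,0,0,0]]]'

```text
t: 53.45
tool_pos: [463.6, -90.2, 399.2]
tool_rot: [0.678, 0.735, -0.0, -0.0]
ft_force: [0.3, 0.1, -1.5]
gripper_width: 0.11
finger_force: 49.5
```

apply_moves --series '[[[0,-0.9,0.1,0,0],[0,-0.9,0.1,0,0],[0,-0.9,0.1,0,0],[0,-0.9,0.1,0,0],[0,-0.9,0.1,0,0]]]'

```text
t: 53.95
tool_pos: [489.7, -223.5, 399.1]
tool_rot: [0.678, 0.735, -0.0, -0.001]
ft_force: [-0.2, 0.2, -1.0]
gripper_width: 0.104
finger_force: 49.5
```

apply_moves --series '[[[0,-0.9,0.25,0,0],[0,-0.9,0.25,0,0],[0,-0.9,0.25,0,0],[0,-0.9,0,0,0],[0,-0.5,0,0,0]]]'

```text
t: 54.45
tool_pos: [522.1, -345.0, 398.3]
tool_rot: [0.679, 0.734, -0.0, -0.001]
ft_force: [-0.3, 0.5, -1.2]
gripper_width: 0.107
finger_force: 49.5
```

apply_moves --series '[[[0,0,0,0,0],[0,0,0,0,0],[0,0,0,0,0]]]'

```text
t: 54.75
tool_pos: [522.5, -342.2, 399.9]
tool_rot: [0.678, 0.735, 0.0, -0.0]
ft_force: [0.4, -0.4, -1.2]
gripper_width: 0.108
finger_force: 49.5
```

```bash
python3 - <<'E'
from h import *
chk([('B',531,-421,5),('E',623,159,164),('D',624,109,164),('C',625,60,164)],name='t3')
print(state()['tool_pos'])
E
```

```text
B top face centre [ 529.8 -418.6] size [ 5.5 13.8] yaw rect 14.4 pca 17.4 bestthr 163.0
E top face centre [623.1 159. ] size [ 9. 28.] yaw rect 0.6 pca 0.5 bestthr 137.0
D top face centre [623.6 109.7] size [ 9.  27.9] yaw rect 0.6 pca -2.1 bestthr 153.0
C top face centre [624.1  59.3] size [ 9.  25.8] yaw rect 0.6 pca -2.7 bestthr 149.0
[ 522.62964994 -342.00057394  400.12634509]
```

apply_moves --series '[[[0,0,0,0.4,0],[0,0,0,0.9,0],[0,0,0,0.9,0],[0,0,0,0.9,0],[0,0,0,0.9,0]]]'

```text
t: 55.3
tool_pos: [522.6, -341.8, 279.3]
tool_rot: [0.677, 0.736, 0.0, 0.0]
ft_force: [1.3, -0.4, -1.9]
gripper_width: 0.109
finger_force: 49.5
```

apply_moves --series '[[[0,0,0,0.9,0],[0,0,0,0.8,0],[0,0,0,0.5,0],[0,0,0,0.3,0],[0,0,0,0.08,0]]]'

```text
t: 55.8
tool_pos: [522.6, -342.0, 202.1]
tool_rot: [0.677, 0.736, -0.0, -0.0]
ft_force: [-0.5, 0.2, -1.2]
gripper_width: 0.105
finger_force: 49.5
```

apply_moves --series '[[[0,0,0,0.08,0],[0,0,0,0,0],[0,0,0,0,0]]]'

```text
t: 56.1
tool_pos: [523.1, -342.7, 200.9]
tool_rot: [0.677, 0.736, 0.0, 0.0]
ft_force: [-0.1, -0.1, -0.9]
gripper_width: 0.108
finger_force: 49.5
```

apply_moves --series '[[[0,0,0,0.02,0],[0,0,0,0,0],[0,0,0,0,0]]]'

```text
t: 56.4
tool_pos: [522.8, -342.6, 199.7]
tool_rot: [0.677, 0.736, 0.0, 0.0]
ft_force: [-0.3, 0.5, -1.0]
gripper_width: 0.107
finger_force: 49.5
```

apply_moves --series '[[[0,0,0,0.03,0],[0,0,0,0,0],[0.2,0,0,0,0],[0.3,0,0,0,0],[0.4,0,0,0,0]]]'

```text
t: 56.9
tool_pos: [522.8, -342.6, 198.6]
tool_rot: [0.677, 0.736, 0.0, -0.0]
ft_force: [0.2, -0.2, -0.9]
gripper_width: 0.399
finger_force: 0.0
```

apply_moves --series '[[[0.5,0,0,0,0],[0.5,0,0,0,0],[0.5,0,0,-0.5,0],[0.5,0,0,-0.9,0],[0.5,0,0,-1,0]]]'

```text
t: 57.4
tool_pos: [522.4, -342.4, 271.0]
tool_rot: [0.677, 0.736, -0.0, -0.001]
ft_force: [0.1, -0.6, -0.0]
gripper_width: 0.499
finger_force: 0.0
```

apply_moves --series '[[[0.5,0,0,-1,0],[0.5,0,0,-1,0],[0.5,0.5,-0.3,-1,0],[0.5,1,-0.3,-0.5,0],[0.5,1,-0.3,0,0]]]'

```text
t: 57.9
tool_pos: [489.8, -269.8, 377.7]
tool_rot: [0.678, 0.735, 0.0, 0.002]
ft_force: [0.9, 0.4, 0.0]
gripper_width: 0.501
finger_force: 0.0
```

apply_moves --series '[[[0.3,1,-0.33,0,0],[0.1,1,0,0,0],[0,1,0,0,0],[0,1,0,0,0],[0,1,0,0,0]]]'

```text
t: 58.4
tool_pos: [467.2, -120.3, 375.8]
tool_rot: [0.677, 0.736, 0.0, 0.0]
ft_force: [-0.2, -0.0, 0.1]
gripper_width: 0.001
finger_force: 0.0
```

apply_moves --series '[[[0,1,0,0,0],[0,1,0,0,0],[0,1,0,0,0],[0,1,0,0,0],[0,1,0,0,0]]]'

```text
t: 58.9
tool_pos: [454.9, 29.3, 375.8]
tool_rot: [0.677, 0.736, 0.0, 0.0]
ft_force: [0.9, -0.5, -0.4]
gripper_width: 0.0
finger_force: 0.0
```

apply_moves --series '[[[0,1,0,0,0],[0,1,0,0,0],[0,1,0,0,0],[0,1,0,0,0],[0,1,0,0,0]]]'

```text
t: 59.4
tool_pos: [442.6, 178.8, 375.8]
tool_rot: [0.677, 0.736, 0.0, 0.0]
ft_force: [0.3, -1.7, -0.0]
gripper_width: 0.002
finger_force: 0.0
```

apply_moves --series '[[[0,1,0,0,0],[0,1,0,0,0],[0,1,0,0,0],[0,1,0,0,0],[0,0.5,0,0,0]]]'

```text
t: 59.9
tool_pos: [431.4, 314.0, 375.4]
tool_rot: [0.677, 0.736, -0.0, -0.0]
ft_force: [0.7, -0.3, 0.2]
gripper_width: 0.001
finger_force: 0.0
```

apply_moves --series '[[[0,0,0,0,0.92],[0,0,0,0,0],[0,0,0,0,0]]]'

```text
t: 60.2
tool_pos: [431.9, 311.7, 375.8]
tool_rot: [0.706, 0.708, 0.0, 0.0]
ft_force: [-0.2, -0.5, 0.0]
gripper_width: -0.003
finger_force: 0.0
```

```bash
python3 - <<'E'
from h import *
np.set_printoptions(precision=1,suppress=True)
st,im=save('w11');print(st['tool_pos'],st['tool_rot'])
for n,z in (('lever_tip',92),('lever_base',0)):
  for d in models.place_of('wrist',n): print(n,d['xy'],round(d['confidence'],2),atz('wrist',d['xy'],z,st))
m=mask(im,'red')
b=blob(m,P('wrist',[(500,410,92)],st)[0],60)
c=np.argwhere(b)[:,::-1].mean(0);print('ball px',c,b.sum(),atz('wrist',c,92,st))
w1=cv2.imread('pics/w1.png')[:,:,::-1].copy();s1={'tool_pos':np.array([310.2,260.1,400.]),'tool_rot':np.array([.70711,.70711,0,0])}
b1=blob(mask(w1,'red'),np.array([477,57.]),20);c1=np.argwhere(b1)[:,::-1].mean(0)
print('tri',c1,tri(ray('wrist',c,st),ray('wrist',c1,s1)))
t=grab('top','t4.png');chk([('B',531,-421,5),('A',523,-342,5),('E',623,159,164),('D',624,109,164),('C',625,60,164)],name='t4')
cv2.imwrite('pics/w11c.png',np.hstack([im,t])[:,:,::-1][:,:, :][:400,:1280] if 0 else cv2.resize(np.vstack([im,t])[:,:,::-1],None,fx=.74,fy=.74))
E
```

```text
[431.9 311.7 375.8] [0.7 0.7 0.  0. ]
lever_tip [388.5, 86.5] 0.72 [505.6 411.6  92. ]
lever_base [393.0, 90.5] 0.67 [531.6 410.3   0. ]
ball px [389.2  87.2] 382 [506.5 410.8  92. ]
tri [476.3  56.4] (array([506. , 410.7,  94.6]), np.float64(0.08343212569974937))
B top face centre [ 530.7 -418.6] size [ 8.5 29.1] yaw rect 7.6 pca 7.9 bestthr 160.0
A top face centre [ 522.4 -340. ] size [ 8.4 28.8] yaw rect 6.8 pca 7.1 bestthr 156.0
E top face centre [623.1 159. ] size [ 9. 28.] yaw rect 0.6 pca -0.1 bestthr 135.0
D top face centre [623.6 109.8] size [ 9. 28.] yaw rect 0.6 pca -3.4 bestthr 145.0
C top face centre [624.1  59.3] size [ 9.  25.8] yaw rect 0.6 pca -0.6 bestthr 130.0
```

View pics/w11c.png

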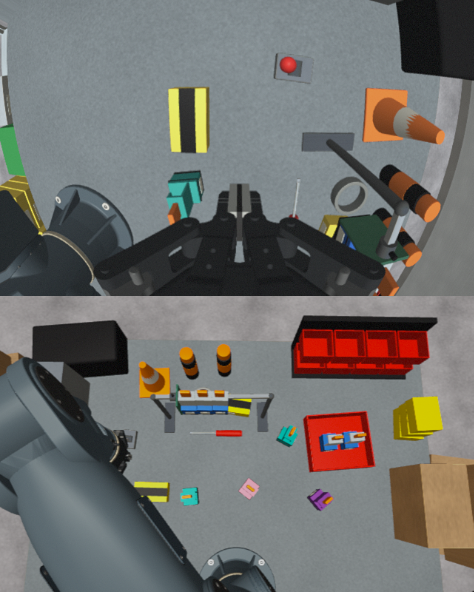

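All five carriers are in place: three in a row on the rail, and two upright in the bin at (330,440) and (354,438) in the lower half of the picture. The lever ball is at (506,411,95). I'll get the base's yaw before pushing.

```bash
python3 - <<'E'
from h import *
np.set_printoptions(precision=1,suppress=True)
st=state();im=grab('wrist')
for d in models.outline_of('wrist','lever_base')[:2]:
    m=d['mask'];px=np.argwhere(m)[:,::-1];w=np.array([atz('wrist',p,25,st)[:2] for p in px])
    r=cv2.minAreaRect(w.astype(np.float32));print(d['confidence'],m.sum(),r,w.mean(0))
E
```

```text
0.92 1826 ((530.9786376953125, 408.21173095703125), (50.567142486572266, 72.7439193725586), 85.19078063964844) [530.4 408.3]
0.43 3498 ((835.0086669921875, -42.582489013671875), (107.58003997802734, 387.79779052734375), 47.737545013427734) [812.5 -20.3]
```

apply_moves --series '[[[0,0,0,0,0.99],[0,0.9,0.1,0,0],[0,1,0.2,0,0],[0,1,0.2,0,0],[0,0.59,0.01,0.43,0]]]'

```text
t: 61.05
tool_pos: [456.6, 417.0, 363.0]
tool_rot: [0.736, 0.677, 0.001, -0.0]
ft_force: [1.2, 0.6, -0.1]
gripper_width: 0.001
finger_force: 0.0
```

apply_moves --series '[[[0,0,0,1,0],[0,0,0,1,0],[0,0,0,1,0],[0,0,0,1,0],[0,0,0,1,0]]]'

```text
t: 61.55
tool_pos: [455.3, 414.6, 210.9]
tool_rot: [0.736, 0.677, -0.0, 0.0]
ft_force: [0.4, 0.2, 0.4]
gripper_width: 0.001
finger_force: 0.0
```

apply_moves --series '[[[0,0,0,1,0],[0,0,0,0.6,0],[0,0,0,0.4,0],[0,0,0,0,0],[0,0,0,0,0]]]'

```text
t: 62.05
tool_pos: [456.0, 415.2, 153.4]
tool_rot: [0.736, 0.677, 0.0, 0.0]
ft_force: [0.5, 0.4, 1.7]
gripper_width: -0.001
finger_force: 0.0
```

apply_moves --series '[[[0,0,0.3,0,0],[0,0,0.3,0,0],[0,0,0.3,0,0],[0,0,0.3,0,0],[0,0,0.3,0,0]]]'

```text
t: 62.55
tool_pos: [501.7, 411.3, 152.8]
tool_rot: [0.736, 0.677, 0.0, -0.0]
ft_force: [-1.5, 0.3, 1.2]
gripper_width: -0.002
finger_force: 0.6
```

apply_moves --series '[[[0,0,0.3,0,0],[0,0,0.3,0,0],[0,0,0.2,0,0],[0,0,0,0,0]]]'

```text
t: 62.95
tool_pos: [525.5, 409.2, 152.5]
tool_rot: [0.737, 0.676, 0.0, 0.0]
ft_force: [-0.0, 0.8, -0.4]
gripper_width: -0.004
finger_force: 0.0
```

apply_moves --series '[[[0,0,0.2,0,0],[0,0,0.15,0,0],[0,0,0,0,0]]]'

```text
t: 63.25
tool_pos: [535.6, 408.4, 152.7]
tool_rot: [0.736, 0.677, 0.0, 0.0]
ft_force: [-0.2, -0.1, -0.8]
gripper_width: 0.001
finger_force: 0.0
```

apply_moves --series '[[[0,0,0.1,0,0],[0,0,0,0,0],[0,0,0,0,0]]]'

```text
t: 63.55
tool_pos: [538.1, 408.2, 152.8]
tool_rot: [0.736, 0.677, 0.0, 0.0]
ft_force: [0.1, 0.0, 0.4]
gripper_width: 0.001
finger_force: 0.0
```

apply_moves --series '[[[0,0,0.1,0,0],[0,0,0,0,0],[0,0,0,0,0]]]'

```text
t: 63.85
tool_pos: [541.2, 408.0, 152.8]
tool_rot: [0.736, 0.677, 0.0, 0.0]
ft_force: [0.7, 0.8, 0.1]
gripper_width: 0.004
finger_force: 0.0
```

```bash
python3 - <<'E'
from h import *
np.set_printoptions(precision=1,suppress=True)
st,im=save('w12');m=mask(im,'red');xy=P('wrist',[(560,406,95)],st)[0];b=blob(m,xy,60)
print(xy)
if b is not None:
    c=np.argwhere(b)[:,::-1].mean(0);print(c,b.sum(),atz('wrist',c,95,st))
cv2.imwrite('pics/w12c.png',cv2.resize(im[100:340,180:500,::-1],None,fx=1.5,fy=1.5))
E
```

```text
[361.4 279.3]
[376.9 276.3] 1886 [567.7 406.9  95. ]
```

View pics/w12c.png

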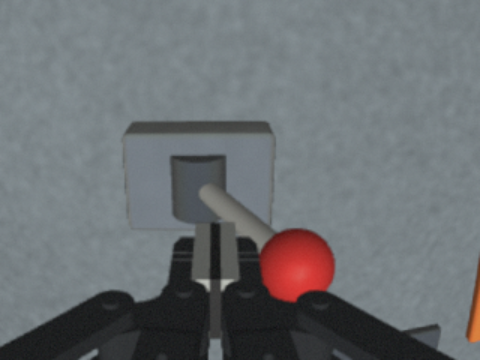

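The ball is at x ≈ 568, right at the finger and nearly over. I'll push on to its end stop.

apply_moves --series '[[[0,0,0.1,0,0],[0,0,0,0,0],[0,0,0,0,0]]]'

```text
t: 64.2
tool_pos: [544.2, 407.7, 152.8]
tool_rot: [0.736, 0.677, 0.0, 0.0]
ft_force: [-0.4, 0.2, -0.6]
gripper_width: -0.001
finger_force: 0.0
```

apply_moves --series '[[[0,0,0.07,0,0],[0,0,0,0,0],[0,0,0,0,0]]]'

```text
t: 64.5
tool_pos: [545.8, 407.5, 152.7]
tool_rot: [0.736, 0.677, -0.0, -0.0]
ft_force: [-5.4, 0.1, 1.2]
gripper_width: 0.002
finger_force: 2.5
```

apply_moves --series '[[[0,0,0.05,0,0],[0,0,0,0,0],[0,0,0,0,0]]]'

```text
t: 64.8
tool_pos: [546.4, 407.5, 152.6]
tool_rot: [0.736, 0.677, -0.001, -0.001]
ft_force: [-12.7, 0.8, 4.9]
gripper_width: -0.001
finger_force: 6.5
```

That is the end stop, at 12.7 N. I'll retreat and check everything.

apply_moves --series '[[[0,0,-0.3,0,0],[0,0,-0.8,0,0],[0,0,-1,0,0],[0,0,-1,0,0],[0,0,-0.8,-0.5,0]]]'

```text
t: 65.3
tool_pos: [429.0, 416.6, 166.5]
tool_rot: [0.736, 0.677, -0.001, 0.0]
ft_force: [0.2, 0.5, 0.3]
gripper_width: 0.002
finger_force: 0.0
```

apply_moves --series '[[[0,0,0,-1,0],[0,0,0,-1,0],[0,0,0,-1,0],[0,0,0,-1,0],[0,0,0,-1,0]]]'

```text
t: 65.8
tool_pos: [430.9, 417.1, 319.3]
tool_rot: [0.736, 0.677, 0.0, 0.0]
ft_force: [0.1, 0.1, -0.0]
gripper_width: -0.005
finger_force: 0.0
```

apply_moves --series '[[[0,0,-1,0,0],[0,0,-1,0,0],[0,0,0,0,0],[0,0,0,0,0],[0,0,0,0,0]]]'

```text
t: 66.3
tool_pos: [371.8, 422.3, 317.8]
tool_rot: [0.736, 0.677, 0.0, 0.0]
ft_force: [-0.6, 0.2, 0.3]
gripper_width: -0.001
finger_force: 0.0
```

```bash
python3 - <<'E'
from h import *
np.set_printoptions(precision=1,suppress=True)
print(state()['t'],state()['tool_pos'])
a=grab('scene');st,im=save('w13')
chk([('B',531,-421,5),('A',523,-342,5),('E',623,159,164),('D',624,109,164),('C',625,60,164)],name='t5')
b=blob(mask(im,'red'),P('wrist',[(572,406,92)],st)[0],40)
c=np.argwhere(b)[:,::-1].mean(0);print('ball',b.sum(),atz('wrist',c,92,st))
t=cv2.imread('pics/t5.png')
cv2.imwrite('pics/fin.png',np.vstack([cv2.resize(a[130:310,120:480,::-1],(720,360)),cv2.resize(t[100:250,150:510],(576,240)) if 0 else cv2.resize(t[110:230,150:510],(720,240))]))
E
```

```text
66.3 [371.8 422.3 317.8]
B top face centre [ 530.8 -418.6] size [ 8.7 29. ] yaw rect 6.8 pca 6.9 bestthr 152.0
A top face centre [ 522.5 -340. ] size [ 8.4 28.9] yaw rect 7.6 pca 7.9 bestthr 152.0
E top face centre [623.1 159. ] size [ 9. 28.] yaw rect 0.6 pca -0.1 bestthr 127.0
D top face centre [623.6 109.8] size [ 9. 28.] yaw rect 0.6 pca -3.4 bestthr 138.0
C top face centre [624.1  59.3] size [ 9.  25.8] yaw rect 0.6 pca 0.0 bestthr 123.0
ball 361 [571.8 405.   92. ]
```

View pics/fin.png

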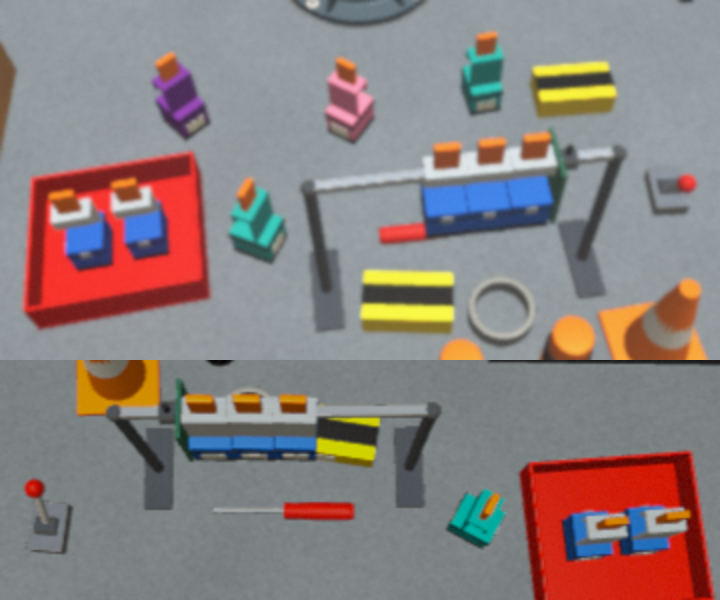

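The final picture shows three carriers closed up against the green stop, two upright in the red bin and the lever thrown over (ball at x ≈ 572). The bystanders are unmoved.

```bash
python3 -c "
from workcell import robot
print(robot.sign_off())"
```

```text
the job is handed in; nothing more can be done
None
```

The job is handed in at about 66 s: three full carriers hang closed up against the green stop, two empties stand upright in the red bin, the lever was then thrown over to its end stop, and the last pictures show the other things unmoved.

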